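# Draw a charge of grinding balls from the tipping dispenser

## Robot

A 6-joint arm with a two-finger parallel gripper is mounted at the origin on the work surface. World frame = base frame: x ahead of the robot, y to its left, z up, the work surface at z = 0. Lengths are in m, angles in rad, forces in N, time in s.
With the tool pointing down it reaches from about 0.25 to 0.775 m from the base axis. Payload 4 kg.
Tool frame: the origin (TCP) lies at the very end of the fingers, on their centre line; the grasp point (between the pads) lies 19 mm behind it; z points along the fingers, y is the line along which they close (so a half turn about z gives the same grasp; the last joint's range is limited). The gripper opens to 85 mm and grips with 20 to 120 N. Pads are 22 mm wide; open, the fingers measure 114 mm over their backs; the gripper's body (76 mm by 85 mm) begins 54 mm behind the grasp point. The pads swing forward as they close: fully open they stand 13 mm farther back than shut.
Start: joints at [-1.226, 0.087, 1.371, -0, 1.684, -0.103], TCP at [0.238, -0.496, 0.231] pointing down, gripper open.
Joint ranges: [-3.1, 3.1], [-0.76, 2.03], [0.27, 2.55], [-1.08, 4.22], [0.17, 2.65], [-2.57, 2.57]. Speed limits (rad/s): [2.79, 2.79, 3.14, 3.14, 3.14, 3.14].

## Interface

Orientations are given as a unit quaternion [w, x, y, z].
In Python, from plant import * gives the robot as it stands.
- The arm moves only by the tool jog_arm, never from a script. Its arguments are lists of equal length, an entry for each row: "dp": the shift along the tool's x, y, z in m, a list of three; "twist": the turn, a rotation vector about the tool's x, y, z in degrees, a list of three. In form: {"dp": [[dx, dy, dz], ...], "twist": [[ax, ay, az], ...]}. A call has 1 to 8 rows; each row is the pose to reach, as a shift and turn from the pose commanded when the call began, along the tool's axes at that moment; what a row does not reach only later rows make up. A row lasts 1/10 s, in which the tool goes at most 50 mm and 8.59 degrees, less where a joint would pass 70% of its speed; a pose out of reach is approached as far as the arm can. A call with a gripper value outside its range is refused whole. "grip" is the finger opening in m, from 0 to 0.0854, set as the call begins (left out, the last holds). The fingers move at their own pace and stop on an object; the grip force is fixed at half the most. Time passes only in rows, so rows that repeat a pose let the fingers close. It gives the time, the measured TCP pose, the force, the opening and the grip force at its end, in the units of the state.
- get_state(): the state, without advancing time (a new reading comes with each control period).
- snapshot(name): name is "side" or "top" or "wrist"; returns the picture (400x640x3 uint8, red, green, blue); there is no depth.
- camera_model(name): a dict with "fx", "fy", "cx", "cy" (pixels), "distortion" ([k1, k2, p1, p2, k3] as OpenCV has them; the pictures are not rectified), "rvec" (rotation vector, rad) and "tvec" (3), from world to camera coordinates, as OpenCV has them. Camera axes: x right, y down, z forward; pixel columns grow to the right and rows downward; lengths in m; the calibration is good to about 2 mm. A picture is of the moment at which its call begins: read the wrist's pose just before it. camera_model takes no time and is no camera call; for the wrist camera it gives the pose at the moment of the call.
- hand_in(): hands the job in; it is judged then, once.
The state is a dict: "t": time; "qpos": joint angles; "joint_vel": joint speeds; "joint_efforts": joint torques, N m; "eef_pos": TCP position; "ee_rot": TCP orientation; "ft_force": force on the tool from outside, world axes, zero at the start; "moment": the same for the moment, N m; "grip_width": opening from 0.0 (shut) to 1.0 (fully open); "grip_force": force on a finger pad.
Only numpy, scipy, OpenCV 4.12 (cv2) and the standard library are available. Lean on these libraries where they do the work, as an engineer would, in place of code of your own. Each camera call takes 0.05 s, during which the arm holds its last target. There are 200 camera calls.

## Task

The jar standing in the rubber ring is the next one to be filled: the slim jar takes the small grinding balls, the wide jar takes the large ones. Stand the tub beside the dispenser on its pouring side, turn the drum's cap until the slot that fits those balls (narrow slot for small balls, wide slot for large) is at the drum's opening, put every ball of that size into the drum, then tip the drum all the way over with its crank so that they run out into the tub. Swing the drum fully back, turn the cap shut with its post at the pouring side, and leave the balls in the tub, the balls of the other size where they lie, and the bowl alone.

Things in the scene. Friction and masses are not known exactly. Their poses are not given: they have to be found in the camera images.
- stand_hinge (a point): Point on the hinge of the dispenser's fixed stand, midway between its uprights, 150 mm above the bench. z up, x along the hinge, away from the robot; -y is the pouring side. The drum's axis is 95 mm off towards +y. Uprights 10 mm thick, 125 mm either side along x, 36 mm wide, 166 mm high, centred under the hinge; the base plate (8 mm thick) ends 20 mm short of the hinge on the +y side, so that the tub fits between the uprights.
- tub_spot (a point): Point on the bench, 100 mm from the hinge on the pouring side: with its middle here and its walls square to the stand the tub catches all the balls, its near wall just under the hinge between the uprights (25 mm clear each side). Balls tipped out fall within about 65 mm of this point. Axes as stand_hinge.
- drum (a joint): Tipping angle of the drum: 0 = upright, mouth up, at rest; 2.35 rad = tipped fully over to the pouring side, at its stop. Positive about stand_hinge's +x. Friction 0.3 N m plus the drum's weight (up to about 1 N m); gravity keeps it at either end. With the slot open, balls run out from about 1.9 rad; should any hang up, rock the drum back and tip again.
- crank_grip (a point): Grip point on the round wooden crank handle, 16 mm thick, 95 mm long, parallel to the hinge on the robot's side. Fixed to the drum, 110 mm from the hinge axis, 190 mm from stand_hinge towards -x. Upright: 22.5 degrees above level on the +y side; goes over the top to 157 degrees. 45 mm of handle lies on the drum's side, 50 mm on the other. Pinch it from above, lead it in an arc; the hand need not turn.
- drum_mid (a point): Middle of the inside of the round, smooth metal drum (146 mm inside diameter, 85 mm deep, its floor sloping 12 degrees down to +y), moving with it; z along its axis to its mouth, x along the hinge. Its top plate has one curved opening, 104 degrees long, 24 to 77 mm from the axis, on the -y (pouring) side, passable only with a slot of the cap over it. A ball is in when its centre is below that plate.
- cap_axis (a point): Centre of the upper face of the cap, on the drum's axis, 155 mm above the bench when upright (moves with the drum; axes as those of drum_mid). The cap is a flat grey disc 168 mm across, 5 mm thick, with a wide and a narrow curved slot (each 100 degrees long) and an upright post, centred at 120 degrees from one another.
- cap (a joint): Angle of the rotary cap about the drum's axis, counter-clockwise from above, range -2.5 to 2.5. 0 = shut: the post is at the pouring side (-y) and the blank part covers the opening. -2.094 = wide slot at the opening; +2.094 = narrow slot at the opening. It stays where it is left (friction 0.08 N m).
- cap_post (a point): Middle (half-way up) of the round wooden post on the cap, 16 mm thick and 40 mm high, 60 mm from the cap's axis: pinch it from above and lead it round the axis to turn the cap; the hand need not turn.
- slot_wide (a point): Middle of the cap's wide slot at the cap's upper face, 51 mm from the cap's axis: the slot is curved round the axis, 50 mm wide (26 to 76 mm from the axis) and lets every ball through.
- slot_narrow (a point): Middle of the cap's narrow slot at the cap's upper face, 57 mm from the cap's axis: the slot is curved round the axis, 38 mm wide (38 to 76 mm from the axis) and lets only the small balls through.
- tub_mid (a point): Centre (half-way up) of the grey open plastic tub, 190 x 190 mm outside, 90 mm high, walls and floor 8 mm thick, about 0.42 kg; its walls are square to its x and y axes. It can be lifted by pinching the middle of one wall from above.
- ring: Flat black rubber ring lying on the bench beyond the balls, 132 mm across, 14 mm high, 106 mm inside: the place of the next jar. Origin at its middle on the bench.
- slim_jar: Slim white jar with a steel lid, 58 mm in diameter, 152 mm high; origin at the middle of its foot. Fixed; it stands either in the ring or about 150 mm beside it.
- wide_jar: Wide white jar with a steel lid, 92 mm in diameter, 152 mm high; origin at the middle of its foot. Fixed; it stands either in the ring or about 150 mm beside it.
- bowl: White bowl 120 mm across, 45 mm high, a bystander; origin under its middle.
- small0_center (a point): Centre of a small white glazed grinding ball, 30 mm in diameter, 34 g, lying on the bench; small and large ones lie mixed, two to four of each (None at the start if it is not there).
- small1_center (a point): Centre of a small white glazed grinding ball, 30 mm in diameter, 34 g, lying on the bench; small and large ones lie mixed, two to four of each (None at the start if it is not there).
- small2_center (a point): Centre of a small white glazed grinding ball, 30 mm in diameter, 34 g, lying on the bench; small and large ones lie mixed, two to four of each (None at the start if it is not there).
- small3_center (a point): Centre of a small white glazed grinding ball, 30 mm in diameter, 34 g, lying on the bench; small and large ones lie mixed, two to four of each (None at the start if it is not there).
- large0_center (a point): Centre of a large white glazed grinding ball, 42 mm in diameter, 93 g, lying on the bench; small and large ones lie mixed, two to four of each (None at the start if it is not there).
- large1_center (a point): Centre of a large white glazed grinding ball, 42 mm in diameter, 93 g, lying on the bench; small and large ones lie mixed, two to four of each (None at the start if it is not there).
- large2_center (a point): Centre of a large white glazed grinding ball, 42 mm in diameter, 93 g, lying on the bench; small and large ones lie mixed, two to four of each (None at the start if it is not there).
- large3_center (a point): Centre of a large white glazed grinding ball, 42 mm in diameter, 93 g, lying on the bench; small and large ones lie mixed, two to four of each (None at the start if it is not there).
Not all that is in view belongs to the job. What is shaped like the slim_jar but yellow is not meant. Several things look just like the ring: the one meant starts nearest to the robot's base.

How it is judged:
On the way, in this order (a step that is already met when the one before it is completed fails the run):
1. every ball of the wanted size is inside the drum, the drum upright (value of joint drum below 0.15 rad and ((horizontal distance between slim_jar and ring below 0.045 m and distance between each of small0_center, small1_center, small2_center, small3_center and drum_mid below 0.085 m and z of each of small0_center, small1_center, small2_center, small3_center in the frame of drum_mid below 0.035 m) or (horizontal distance between wide_jar and ring below 0.045 m and distance between each of large0_center, large1_center, large2_center, large3_center and drum_mid below 0.085 m and z of each of large0_center, large1_center, large2_center, large3_center in the frame of drum_mid below 0.035 m))), for 0.2 s.
2. the drum is tipped over with the slot that fits at its opening (value of joint drum above 2 rad and ((horizontal distance between slim_jar and ring below 0.045 m and value of joint cap between 1.894 and 2.294 rad) or (horizontal distance between wide_jar and ring below 0.045 m and value of joint cap between -2.294 and -1.894 rad))), for 0.2 s.
At the end, for the whole second after the job is handed in: All balls of the wanted size rest in the tub (within 106 mm of its middle, lower than 80 mm), the tub level and at rest; the other balls are within 60 mm of where they lay; the drum is upright again (below 0.1 rad) and the cap shut (within 0.3 rad of 0) (((horizontal distance between slim_jar and ring below 0.045 m and horizontal distance between each of small0_center, small1_center, small2_center, small3_center and tub_mid below 0.106 m and height (world z) of each of small0_center, small1_center, small2_center, small3_center below 0.08 m and distance of each of large0_center, large1_center, large2_center, large3_center from where it was at the start of the episode below 0.06 m and linear speed of each of small0, small1, small2, small3 below 0.05 m/s) or (horizontal distance between wide_jar and ring below 0.045 m and horizontal distance between each of large0_center, large1_center, large2_center, large3_center and tub_mid below 0.106 m and height (world z) of each of large0_center, large1_center, large2_center, large3_center below 0.08 m and distance of each of small0_center, small1_center, small2_center, small3_center from where it was at the start of the episode below 0.06 m and linear speed of each of large0, large1, large2, large3 below 0.05 m/s)) and value of joint drum below 0.1 rad and value of joint cap between -0.3 and 0.3 rad and angle between tub_mid's own z axis and vertical below 0.1 rad and linear speed of tub below 0.03 m/s); the robot touches nothing.
It fails at once if the bowl is knocked out of its place (moved more than 40 mm) (distance of bowl from where it was at the start of the episode above 0.04 m).
Of small0, small1, small2, small3 only 2 to 4 are there at a start; the rules pass over those that are not, and their reading is None.
Of large0, large1, large2, large3 only 2 to 4 are there at a start; the rules pass over those that are not, and their reading is None.
At some moment in a run one of tub may be knocked a few centimetres aside while the robot is not near it.
Once in a run the grip may slacken for a moment while it holds something.
It also fails if it takes over 210 s, if anything falls off the work surface, if the arm or the gripper's body presses on something with over 40 N, if the wrist force passes 120 N, or if a joint passes its speed limit or range.

## Working session

There is one attempt and no reset: what is moved stays moved. The work goes in short steps, Python scripts to look and compute and a tool call to move; the robot and the scene stay as the last step left them, time stands still between calls to the robot, and variables do not carry over. Pictures are saved under pics/ and viewed, at most 14 in all, crops included, and the job is handed in when it is done.

Besides the shell and the picture viewer there is one more tool, called after "Emit:" as name(argument=value, ...), one argument or row to a line, values as JSON. jog_arm: Moves the arm, as the interface text tells. Its arguments: {"type":"object","properties":{"dp":{"type":"array"},"twist":{"type":"array"},"grip":{"type":"number"}},"required":["dp","twist"]}

```bash
ls; mkdir -p pics
cat > h.py <<'E'
from plant import *
import numpy as np, cv2
def cam(n):
    c=camera_model(n);K=np.array([[c["fx"],0,c["cx"]],[0,c["fy"],c["cy"]],[0,0,1.]])
    return K,np.array(c["distortion"],float),np.array(c["rvec"],float),np.array(c["tvec"],float)
def ray(n,uv,C=None):
    K,d,r,t=C or cam(n);R=cv2.Rodrigues(r)[0]
    p=cv2.undistortPoints(np.array(uv,float).reshape(-1,1,2),K,d).reshape(-1,2)
    D=np.c_[p,np.ones(len(p))]@R
    return -R.T@t,D
def onz(n,uv,z,C=None):
    o,D=ray(n,uv,C);return o+D*((z-o[2])/D[:,2:])
def proj(n,P,C=None):
    K,d,r,t=C or cam(n);return cv2.projectPoints(np.array(P,float).reshape(-1,1,3),r,t,K,d)[0].reshape(-1,2)
def snap(n,f):
    C=cam(n);im=snapshot(n);cv2.imwrite(f"pics/{f}.png",im[:,:,::-1]);return im,C
E
python3 - <<'E'
from h import *
for n in("top","side"):
    im,C=snap(n,n+"0");R=cv2.Rodrigues(C[2])[0];print(n,-R.T@C[3],R[2],C[0][0,0])
s=get_state();print(s["t"],s["eef_pos"],s["ee_rot"],s["ft_force"])
E
```

```text
pics
top [ 0.49076331 -0.00227811  1.64568405] [ 0.05251779 -0.00350072 -0.99861385] 379.21289089143005
side [0.31582453 1.24494465 0.95119285] [ 0.16698814 -0.82448168 -0.5406893 ] 421.3908997115761
0.1 [ 0.23797895 -0.49534735  0.23022648] [-1.02086729e-03  9.75035877e-01  2.22044994e-01 -1.32436741e-04] [ 0.14312505 -0.98671314 -0.25059854]
```

View pics/top0.png

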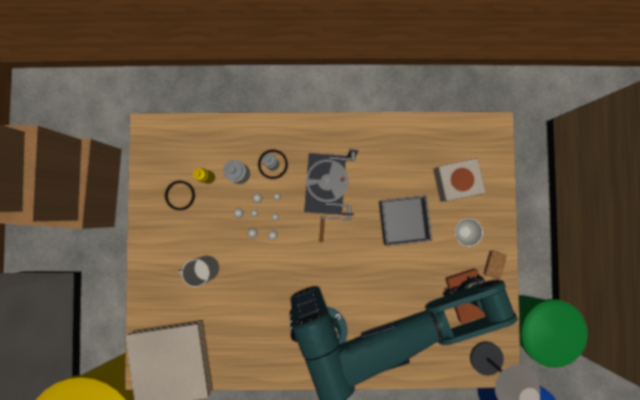

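View pics/side0.png

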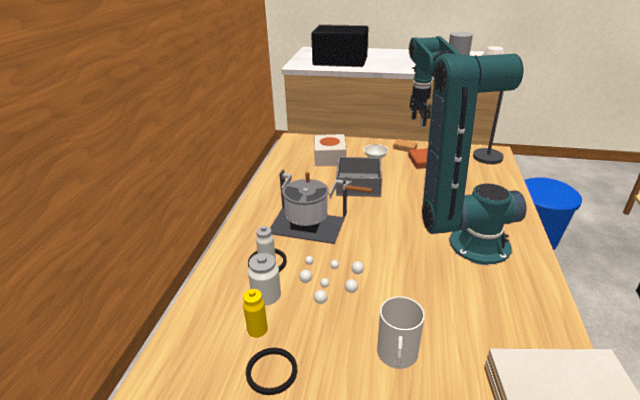

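Two rings: (180,195) and (273,164). The second lies nearer the base (~(333,325)) and beyond the balls, and a slim jar stands in it. I'll confirm in a crop and measure.

Run:
```python
from h import *
im=cv2.imread("pics/top0.png")
c=cv2.resize(im[140:250,160:440],None,fx=2.85,fy=2.85,interpolation=cv2.INTER_CUBIC)
cv2.imwrite("pics/c1.png",c)
si=cv2.imread("pics/side0.png")
cv2.imwrite("pics/c2.png",cv2.resize(si[140:310,230:400],None,fx=3.5,fy=3.5,interpolation=cv2.INTER_CUBIC))
print(np.round(onz("top",[[180,195],[273,164]],.014),3))
# balls
C=cam("top")
hsv=cv2.cvtColor(im,cv2.COLOR_BGR2HSV);m=((hsv[...,1]<75)&(hsv[...,2]>120)).astype(np.uint8)
m[:, :220]=0;m[:,300:]=0;m[:185]=0;m[245:]=0
n,l,s,ce=cv2.connectedComponentsWithStats(m)
for i in range(1,n):print("top",s[i,4],np.round(ce[i],1),np.round(onz("top",ce[i],.018,C)[0],3))
C=cam("side")
hsv=cv2.cvtColor(si,cv2.COLOR_BGR2HSV);m=((hsv[...,1]<60)&(hsv[...,2]>150)).astype(np.uint8)
m[:, :290]=0;m[:,375:]=0;m[:250]=0;m[308:]=0
n,l,s,ce=cv2.connectedComponentsWithStats(m)
for i in range(1,n):print("side",s[i],np.round(ce[i],1),np.round(onz("side",ce[i],.018,C)[0],3))
```

```text
[[0.585 0.615 0.014]
 [0.717 0.213 0.014]]
top 34 [276.4 196.1] [0.578 0.198 0.018]
top 68 [256.8 197.8] [0.571 0.282 0.018]
top 65 [238.  212.9] [0.506 0.363 0.018]
top 34 [253.9 212.8] [0.506 0.294 0.018]
top 33 [274.6 216.5] [0.49  0.205 0.018]
top 70 [251.9 232.6] [0.422 0.302 0.018]
top 65 [272.1 234.9] [0.412 0.216 0.018]
side [305 256   8   8  49] [308.7 259.4] [0.579 0.197 0.018]
side [331 260   8   9  54] [334.2 263.9] [0.491 0.205 0.018]
side [352 261  12  12 102] [357.4 266.4] [0.414 0.205 0.018]
side [300 270  12  12 108] [305.4 275.1] [0.573 0.273 0.018]
side [359 273   1   1   1] [359. 273.] [0.405 0.235 0.018]
side [320 278   9   9  59] [324.3 282. ] [0.508 0.294 0.018]
side [345 279  13  13 123] [351. 285.] [0.424 0.293 0.018]
side [304 282   2   1   2] [304.5 282. ] [0.569 0.304 0.018]
side [314 290  13  13 125] [320.1 295.8] [0.509 0.354 0.018]
side [350 292   3   1   3] [351. 292.] [0.42  0.323 0.018]
side [319 303   2   1   2] [319.5 303. ] [0.506 0.383 0.018]
```

View pics/c1.png

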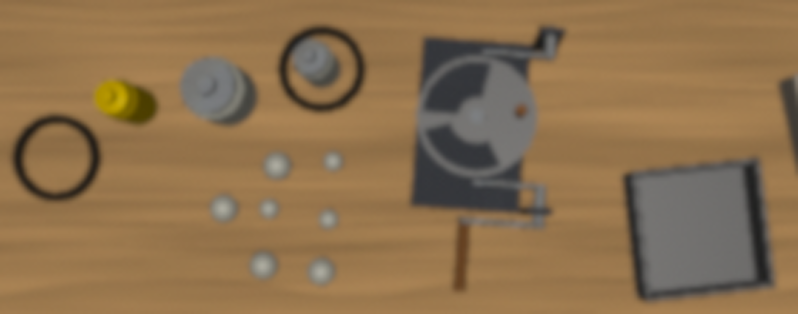

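View pics/c2.png

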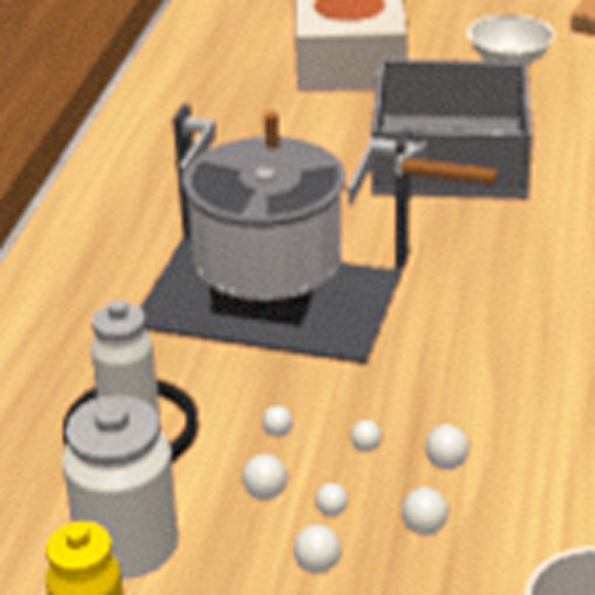

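The crop shows the near ring (crop 322,68) holding the slim jar. The yellow one is apart, at (112,97), and the wide jar is outside the ring at (215,90). So the small balls are wanted: (333,161), (268,209) and (329,219) in the crop. Cap axis (477,115), post (520,111), handle (460,222)-(459,290), tub on the right.

Run:
```python
from h import *
im=cv2.imread("pics/top0.png")
f=lambda a:np.array(a)/2.85+[160,140]
p=lambda n,a,z:print(n,np.round(onz("top",f(a),z),3).tolist())
p("cap,slotcentre",[[477,115]],.155)
p("post top",[[520,111]],.195)
p("plate",[[427,38],[413,205],[519,211]],.008)
p("handle",[[462,222],[459,290]],.192)
p("tub rim",[[628,176],[755,160],[770,284],[641,297]],.09)
p("bowl",[[(469-160)*2.85,(232-140)*2.85]],.04)
# cap disc outline in side view & ellipse fit
s=get_state();R=cv2.Rodrigues(np.zeros(3))[0]
c=camera_model("wrist");Rw=cv2.Rodrigues(np.array(c["rvec"]))[0]
o=-Rw.T@np.array(c["tvec"]);q=s["ee_rot"];from scipy.spatial.transform import Rotation as Ro
T=Ro.from_quat([q[1],q[2],q[3],q[0]]).as_matrix()
print("cam in tool",T.T@(o-s["eef_pos"]),"R",np.round(Rw@T,3),c["fx"],"T",np.round(T,3))
```

```text
cap,slotcentre [[0.632, -0.02, 0.155]]
post top [[0.633, -0.078, 0.195]]
plate [[0.764, 0.054, 0.008], [0.509, 0.076, 0.008], [0.499, -0.085, 0.008]]
handle [[0.484, 0.001, 0.192], [0.393, 0.006, 0.192]]
tub rim [[0.549, -0.238, 0.09], [0.571, -0.422, 0.09], [0.392, -0.441, 0.09], [0.375, -0.255, 0.09]]
bowl [[0.42, -0.621, 0.04]]
cam in tool [ 0.0720977  -0.00040077 -0.14348482] R [[ 0.001  1.     0.   ]
 [-0.958  0.001 -0.287]
 [-0.287 -0.     0.958]] 319.0844154997395 T [[ 0.901  0.433 -0.001]
 [ 0.433 -0.901  0.002]
 [ 0.    -0.002 -1.   ]]
```

```bash
cat >> h.py <<'E'
from scipy.spatial.transform import Rotation as Ro
def go(x,y,z,yaw,cur=None):
    "dp (m) and twist (deg) from the present pose to TCP x,y,z, tool down, tool x at yaw deg"
    s=get_state();q=s["ee_rot"];T=Ro.from_quat([q[1],q[2],q[3],q[0]]);p=np.array(s["eef_pos"])
    G=Ro.from_euler("z",yaw,degrees=True)*Ro.from_euler("x",180,degrees=True)
    print("t",round(s["t"],2),"at",np.round(p,4),"dp",np.round(T.inv().apply(np.array([x,y,z])-p),4),"twist",np.round((T.inv()*G).as_rotvec(degrees=True),1))
E
python3 -c "
from h import *
go(.4815,-.43,.20,6)"
```

```text
t 0.1 at [ 0.238  -0.4953  0.2302] dp [0.2478 0.0466 0.0302] twist [-0.1  0.  19.7]
```

Emit:
jog_arm(
  dp=[
    [0.04,0.008,0.005],
    [0.09,0.016,0.011],
    [0.135,0.025,0.016],
    [0.18,0.034,0.022],
    [0.22,0.041,0.027],
    [0.248,0.047,0.03],
    [0.248,0.047,0.03],
    [0.248,0.047,0.03],
  ],
  twist=[
    [0,0,3.5],
    [0,0,7],
    [0,0,11],
    [0,0,15],
    [0,0,18],
    [-0.1,0,19.7],
    [-0.1,0,19.7],
    [-0.1,0,19.7],
  ],
  grip=0.05,
)

```text
t: 0.9
eef_pos: [0.482, -0.4303, 0.2002]
ee_rot: [0.0, 0.999, 0.053, -0.001]
ft_force: [0.2, 0.2, 0.1]
grip_width: 0.589
grip_force: 0.0
```

```bash
python3 -c "
from h import *
im,C=snap('wrist','w1');cv2.imwrite('pics/w1.png',im[:,:,::-1])
go(.4815,-.43,.20,6)
print(proj('wrist',[[.4815,-.4295,.09],[.472,-.339,.09],[.49,-.43,.09]],C))"
```

```text
t 0.95 at [ 0.4814 -0.4308  0.2007] dp [ 0.0001 -0.0008  0.0007] twist [ 0.1  0.1 -0. ]
[[320.30239729 194.45014884]
 [210.85690538 194.28094209]
 [322.00249579 184.59365535]]
```

View pics/w1.png

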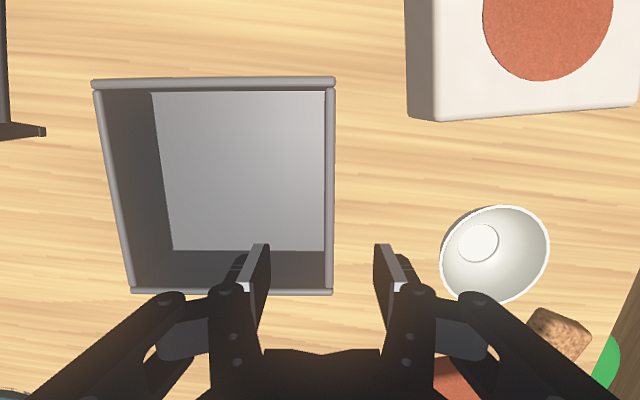

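The wrist view shows the tub's rim, with corners at (93,84), (335,81), (332,292) and (132,291), and the right-hand (-y) wall near column 330.

```bash
python3 -c "
from h import *
P=onz('wrist',[[93,83],[335,79],[333,294],[132,292]],.09)[:,:2];print(P.round(4),P.mean(0))
e=P[0]-P[3]+P[1]-P[2];a=np.arctan2(e[1],e[0]);print(np.degrees(a))
for k in (0,1,2,3):print(np.linalg.norm(P[k]-P[k-1]))
y=np.array([-np.sin(a),np.cos(a)]);w=P.mean(0)-.091*y;print(w)
go(w[0],w[1],.065,np.degrees(a))"
```

```text
[[ 0.5516 -0.2461]
 [ 0.5718 -0.4317]
 [ 0.3874 -0.4516]
 [ 0.3681 -0.265 ]] [ 0.46973406 -0.34859475]
6.019100946916021
0.18444250827062253
0.18677387561118022
0.18544038477797553
0.18765925318784146
[ 0.47927632 -0.43909307]
t 0.95 at [ 0.4814 -0.4308  0.2007] dp [-0.0029  0.0079  0.1358] twist [ 0.1  0.1 -0.1]
```

Emit:
jog_arm(
  dp=[
    [-0.003,0.008,0.02],
    [-0.003,0.008,0.05],
    [-0.003,0.008,0.08],
    [-0.003,0.008,0.11],
    [-0.003,0.008,0.13],
    [-0.003,0.008,0.136],
    [-0.003,0.008,0.136],
  ],
  twist=[
    [0,0,0],
    [0,0,0],
    [0,0,0],
    [0,0,0],
    [0,0,0],
    [0,0,0],
    [0,0,0],
  ],
)

```text
t: 1.65
eef_pos: [0.4785, -0.4395, 0.0647]
ee_rot: [0.0, 0.999, 0.051, -0.0]
ft_force: [-0.0, 0.1, 0.6]
grip_width: 0.584
grip_force: 0.0
```

Emit:
jog_arm(
  dp=[
    [0,0,0],
    [0,0,0],
    [0,0,0],
    [0,0,0],
    [0,0,0],
    [0,0,0],
  ],
  twist=[
    [0,0,0],
    [0,0,0],
    [0,0,0],
    [0,0,0],
    [0,0,0],
    [0,0,0],
  ],
  grip=0.0,
)

```text
t: 2.25
eef_pos: [0.4806, -0.439, 0.0676]
ee_rot: [0.001, 0.999, 0.052, 0.001]
ft_force: [-1.6, 3.1, 5.8]
grip_width: 0.077
grip_force: 62.3
```

```bash
python3 -c "
from h import *
s=get_state();print(s['ft_force'],s['grip_width'],s['grip_force'])
go(.6116,-.306,.070,-4)"
```

```text
[-1.59107517  3.08284594  5.76304296] 0.076969850277457 62.26586580276489
t 2.25 at [ 0.4806 -0.439   0.0676] dp [ 0.1442 -0.1186 -0.0025] twist [ 0.1 -0.1 10. ]
```

Emit:
jog_arm(
  dp=[
    [0.01,0,-0.005],
    [0.03,-0.01,-0.008],
    [0.05,-0.022,-0.008],
    [0.07,-0.034,-0.008],
    [0.09,-0.045,-0.008],
    [0.11,-0.055,-0.008],
    [0.13,-0.06,-0.008],
    [0.14,-0.06,-0.008],
  ],
  twist=[
    [0,0,0],
    [0,0,1.5],
    [0,0,3],
    [0,0,5],
    [0,0,7],
    [0,0,9],
    [0,0,10],
    [0,0,10],
  ],
)

```text
t: 3.05
eef_pos: [0.6148, -0.3634, 0.0717]
ee_rot: [0.001, 0.999, -0.034, -0.0]
ft_force: [-0.8, 0.8, -4.5]
grip_width: 0.078
grip_force: 60.8
```

Emit:
jog_arm(
  dp=[
    [0,0,0],
    [0,0,0],
    [0,0,0],
  ],
  twist=[
    [0,0,0],
    [0,0,0],
    [0,0,0],
  ],
)

```text
t: 3.35
eef_pos: [0.6119, -0.3658, 0.0729]
ee_rot: [0.001, 0.999, -0.036, -0.0]
ft_force: [-0.4, 0.3, -4.1]
grip_width: 0.079
grip_force: 60.8
```

```bash
python3 -c "
from h import *
im,C=snap('wrist','w2')
s=get_state();print(s['ft_force'],s['grip_width'],s['grip_force'])
go(.6116,-.306,.070,-4)"
```

```text
[ 0.18611073 -0.29961378 -4.97490446] 0.0752019633460462 60.81977963447571
t 3.4 at [ 0.612  -0.3658  0.0731] dp [-0.0047 -0.0597  0.003 ] twist [ 0.1  0.  -0.1]
```

View pics/w2.png

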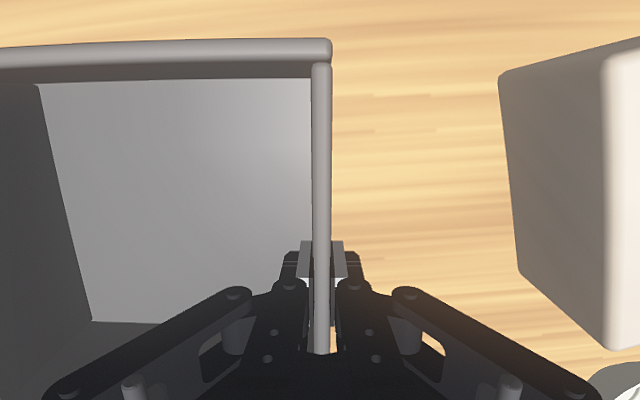

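Emit:
jog_arm(
  dp=[
    [0,0,0.003],
    [0,0,0.006],
    [0,0,0.008],
    [0,0,0.008],
  ],
  twist=[
    [0,0,0],
    [0,0,0],
    [0,0,0],
    [0,0,0],
  ],
)

```text
t: 3.8
eef_pos: [0.6127, -0.3658, 0.0676]
ee_rot: [0.002, 0.999, -0.036, 0.001]
ft_force: [-4.7, -0.9, 5.1]
grip_width: 0.08
grip_force: 62.1
```

Emit:
jog_arm(
  dp=[
    [0,0,0],
    [0,0,0],
    [0,0,0],
    [0,0,0],
    [0,0,0],
  ],
  twist=[
    [0,0,0],
    [0,0,0],
    [0,0,0],
    [0,0,0],
    [0,0,0],
  ],
  grip=0.05,
)

```text
t: 4.3
eef_pos: [0.6131, -0.3649, 0.0651]
ee_rot: [0.001, 0.999, -0.035, 0.0]
ft_force: [-0.1, -0.2, -0.4]
grip_width: 0.59
grip_force: 0.0
```

Emit:
jog_arm(
  dp=[
    [0,0,-0.04],
    [0,0,-0.08],
    [0,0,-0.12],
    [0,0,-0.17],
    [0,0,-0.21],
    [-0.03,-0.04,-0.24],
    [-0.06,-0.08,-0.26],
    [-0.09,-0.12,-0.27],
  ],
  twist=[
    [0,0,0],
    [0,0,0],
    [0,0,0],
    [0,0,0],
    [0,0,0],
    [0,0,0],
    [0,0,0],
    [0,0,0],
  ],
)

```text
t: 5.1
eef_pos: [0.5381, -0.2485, 0.3339]
ee_rot: [0.001, 0.999, -0.036, 0.002]
ft_force: [-0.4, 0.6, 0.7]
grip_width: 0.581
grip_force: 0.0
```

Emit:
jog_arm(
  dp=[
    [-0.02,-0.04,0],
    [-0.02,-0.08,0],
    [-0.02,-0.12,0],
    [-0.02,-0.15,0],
    [-0.02,-0.15,0],
    [-0.02,-0.15,0],
  ],
  twist=[
    [0,0,0],
    [0,0,0],
    [0,0,0],
    [0,0,0],
    [0,0,0],
    [0,0,0],
  ],
)

```text
t: 5.7
eef_pos: [0.5289, -0.0976, 0.332]
ee_rot: [0.001, 0.999, -0.035, 0.0]
ft_force: [-1.0, 0.3, -0.7]
grip_width: 0.581
grip_force: 0.0
```

```bash
python3 -c "
from h import *
im,C=snap('wrist','w3');np.save('w3C.npy',np.array([C[2],C[3]]))
s=get_state();print(s['ft_force'],s['grip_width'])
print(proj('wrist',[[.632,-.02,.155],[.625,-.115,.15],[.618,-.215,0]],C))
go(.6116,-.306,.070,-4)"
```

```text
[ 0.29239911 -0.58375285 -0.22759849] 0.5882947648675377
[[231.78867107  76.3447111 ]
 [331.94103943  76.87967366]
 [398.94878304  85.96328807]]
t 5.75 at [ 0.5289 -0.0984  0.3318] dp [0.0969 0.2006 0.2623] twist [ 0.1 -0.  -0. ]
```

View pics/w3.png

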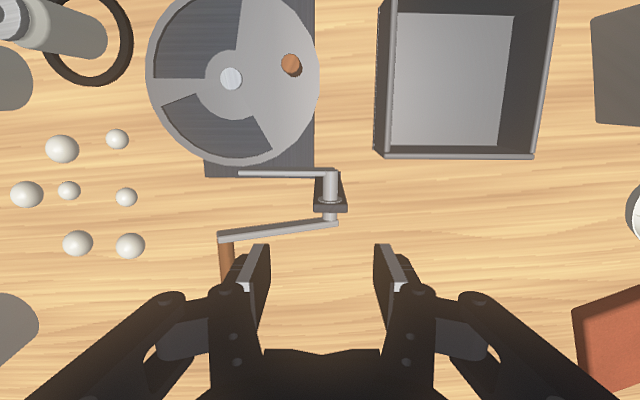

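The wrist view shows the cap hub at (231,78), the post at (292,62), the near upright at (330,195), and the plate's right edge from (314,5) to (314,172). The tub is clear on the right. The narrow slot is the lower one.

```bash
python3 -c "
from h import *
a=np.load('w3C.npy');K,d,_,_=cam('wrist');C=(K,d,a[0],a[1])
z=lambda uv,h:onz('wrist',uv,h,C)[:,:2]
im=cv2.imread('pics/w3.png');g=cv2.cvtColor(im,cv2.COLOR_BGR2HSV)
# plate right edge
E=z([[314,20],[313.5,100],[313.5,165]],.008);print('edge',E.round(4),np.degrees(np.arctan2(*(E[0]-E[2])[::-1])))
B=z([[205,178],[310,176]],.008);print('bottom edge',B.round(4),np.degrees(np.arctan2(*(B[1]-B[0])[::-1]))+90)
c=z([[231,78]],.157)[0];print('hub',c)
# cap outline pts
O=z([[146.5,80],[319,75],[232,166],[170,137],[300,133]],.152);print('R',np.linalg.norm(O-c,axis=1))
from scipy.optimize import least_squares
f=least_squares(lambda p:np.linalg.norm(O-p,axis=1)-.084,c).x;print('fit',f)
m=(g[...,0]<20)&(g[...,1]>110)&(g[...,2]<215);m[:,:280]=0;m[:,305:]=0;m[85:]=0;m[:45]=0
ys,xs=np.nonzero(m);print(xs.min(),xs.max(),ys.min(),ys.max(),len(xs))
p=z([[289.5,62]],.195)[0];print('post',p,np.linalg.norm(p-f),np.degrees(np.arctan2(*(p-f)[::-1])))
print('crank',z([[218,240],[233,240]],.192))
"
```

```text
edge [[ 0.7091 -0.101 ]
 [ 0.6066 -0.0928]
 [ 0.5142 -0.0858]] -4.4581931859296615
bottom edge [[ 0.506   0.079 ]
 [ 0.4979 -0.0794]] -2.900515555573463
hub [ 0.63038886 -0.01956207]
R [0.08436866 0.08318939 0.08561568 0.08748883 0.08255945]
fit [ 0.62892412 -0.0179145 ]
282 301 54 76 271
post [ 0.63562961 -0.07923425] 0.06168529238954628 -83.75934109942118
crank [[ 0.48136779  0.00559897]
 [ 0.48041636 -0.00903863]]
```

```bash
python3 -c "
from h import *
go(.6352,-.0785,.225,-4.3);go(.6352,-.0785,.163,-4.3)
r=.06
for p in np.linspace(10.5,120,17):print(round(p,1),np.round([r*(np.sin(np.radians(p))-np.sin(np.radians(10.5))),r*(np.cos(np.radians(p))-np.cos(np.radians(10.5)))],4).tolist())"
```

```text
t 5.75 at [ 0.5289 -0.0984  0.3318] dp [ 0.1045 -0.0276  0.1068] twist [ 0.1 -0.   0.3]
t 5.75 at [ 0.5289 -0.0984  0.3318] dp [ 0.1045 -0.0278  0.1688] twist [ 0.1 -0.   0.3]
10.5 [0.0, 0.0]
17.3 [0.007, -0.0017]
24.2 [0.0136, -0.0043]
31.0 [0.02, -0.0076]
37.9 [0.0259, -0.0116]
44.7 [0.0313, -0.0164]
51.6 [0.0361, -0.0217]
58.4 [0.0402, -0.0276]
65.2 [0.0436, -0.0339]
72.1 [0.0462, -0.0405]
78.9 [0.048, -0.0475]
85.8 [0.0489, -0.0546]
92.6 [0.049, -0.0617]
99.5 [0.0482, -0.0689]
106.3 [0.0467, -0.0758]
113.2 [0.0442, -0.0826]
120.0 [0.041, -0.089]
```

Emit:
jog_arm(
  dp=[
    [0.04,-0.01,0.02],
    [0.08,-0.02,0.05],
    [0.105,-0.028,0.08],
    [0.105,-0.028,0.1],
    [0.105,-0.028,0.125],
    [0.105,-0.028,0.15],
    [0.105,-0.028,0.168],
    [0.105,-0.028,0.168],
  ],
  twist=[
    [0,0,0.3],
    [0,0,0.3],
    [0,0,0.3],
    [0,0,0.3],
    [0,0,0.3],
    [0,0,0.3],
    [0,0,0.3],
    [0,0,0.3],
  ],
)

```text
t: 6.55
eef_pos: [0.6337, -0.0791, 0.1591]
ee_rot: [0.0, 0.999, -0.039, -0.004]
ft_force: [-0.2, -0.8, -1.1]
grip_width: 0.584
grip_force: 0.0
```

Emit:
jog_arm(
  dp=[
    [0,0,0],
    [0,0,0],
    [0,0,0],
    [0,0,0],
    [0,0,0],
    [0,0,0],
  ],
  twist=[
    [0,0,0],
    [0,0,0],
    [0,0,0],
    [0,0,0],
    [0,0,0],
    [0,0,0],
  ],
  grip=0.0,
)

```text
t: 7.15
eef_pos: [0.6367, -0.0797, 0.166]
ee_rot: [0.003, 0.999, -0.039, 0.002]
ft_force: [0.2, -5.2, 2.3]
grip_width: 0.165
grip_force: 58.7
```

Emit:
jog_arm(
  dp=[
    [0.007,-0.002,0],
    [0.014,-0.004,0],
    [0.02,-0.008,0],
    [0.026,-0.012,0],
    [0.031,-0.016,0],
    [0.036,-0.022,0],
    [0.04,-0.028,0],
    [0.044,-0.034,0],
  ],
  twist=[
    [0,0,0],
    [0,0,0],
    [0,0,0],
    [0,0,0],
    [0,0,0],
    [0,0,0],
    [0,0,0],
    [0,0,0],
  ],
)

```text
t: 7.95
eef_pos: [0.6871, -0.0544, 0.1662]
ee_rot: [0.007, 0.999, -0.04, 0.007]
ft_force: [12.2, -16.6, -2.0]
grip_width: 0.167
grip_force: 58.7
```

Emit:
jog_arm(
  dp=[
    [0.002,-0.006,0],
    [0.004,-0.013,0],
    [0.005,-0.02,0],
    [0.005,-0.028,0],
    [0.005,-0.035,0],
    [0.003,-0.042,0],
    [0.001,-0.049,0],
    [-0.003,-0.055,0],
  ],
  twist=[
    [0,0,0],
    [0,0,0],
    [0,0,0],
    [0,0,0],
    [0,0,0],
    [0,0,0],
    [0,0,0],
    [0,0,0],
  ],
)

```text
t: 8.75
eef_pos: [0.6857, 0.0072, 0.1661]
ee_rot: [0.001, 0.999, -0.038, 0.004]
ft_force: [6.0, -4.9, 3.0]
grip_width: 0.167
grip_force: 59.4
```

Emit:
jog_arm(
  dp=[
    [0,0,0],
    [0,0,0],
    [0,0,0],
  ],
  twist=[
    [0,0,0],
    [0,0,0],
    [0,0,0],
  ],
)

```text
t: 9.05
eef_pos: [0.6845, 0.0088, 0.166]
ee_rot: [-0.0, 0.999, -0.037, 0.002]
ft_force: [2.1, 1.6, 6.4]
grip_width: 0.164
grip_force: 59.8
```

```bash
python3 -c "
from h import *
s=get_state();print(s['ft_force'],s['grip_width'],s['grip_force'])
go(.6836,.0072,.165,-4.3)
p=np.array(s['eef_pos'])[:2]-[.6295,-.0188];print(np.linalg.norm(p),94.3+np.degrees(np.arctan2(p[1],p[0])))"
```

```text
[2.10660964 1.63992717 6.36164487] 0.1639555329183883 59.83766555786133
t 9.05 at [0.6845 0.0088 0.166 ] dp [-0.0007  0.0017  0.001 ] twist [-0.  -0.3  0. ]
0.061512858766035454 120.99305628269434
```

Emit:
jog_arm(
  dp=[
    [0,0,0],
    [0,0,0],
    [0,0,0],
    [0,0,-0.02],
    [0,0,-0.05],
    [0,0,-0.09],
    [0,0,-0.1],
    [0,0,-0.1],
  ],
  twist=[
    [0,0,0],
    [0,0,0],
    [0,0,0],
    [0,0,0],
    [0,0,0],
    [0,0,0],
    [0,0,0],
    [0,0,0],
  ],
  grip=0.05,
)

```text
t: 9.85
eef_pos: [0.6841, 0.0079, 0.2665]
ee_rot: [0.001, 0.999, -0.038, 0.003]
ft_force: [0.4, 0.0, -0.1]
grip_width: 0.585
grip_force: 0.0
```

Emit:
jog_arm(
  dp=[
    [-0.005,0.045,0],
    [-0.011,0.09,0],
    [-0.016,0.138,0],
    [-0.022,0.186,0],
    [-0.028,0.235,0],
    [-0.034,0.284,0],
    [-0.039,0.332,0],
    [-0.044,0.37,0],
  ],
  twist=[
    [0,0,0],
    [0,0,0],
    [0,0,0],
    [0,0,0],
    [0,0,0],
    [0,0,0],
    [0,0,0],
    [0,0,0],
  ],
)

```text
t: 10.65
eef_pos: [0.6096, -0.36, 0.2604]
ee_rot: [-0.0, 0.999, -0.039, -0.002]
ft_force: [0.2, 0.0, -0.2]
grip_width: 0.588
grip_force: 0.0
```

Emit:
jog_arm(
  dp=[
    [0,0.006,0],
    [0,0.006,0],
    [0,0.006,0],
  ],
  twist=[
    [0,0,0],
    [0,0,0],
    [0,0,0],
  ],
)

```text
t: 10.95
eef_pos: [0.611, -0.3622, 0.2625]
ee_rot: [-0.0, 0.999, -0.037, -0.001]
ft_force: [-0.0, 0.4, 0.0]
grip_width: 0.586
grip_force: 0.0
```

```bash
python3 -c "
from h import *
im,C=snap('wrist','w4')
go(.6125,-.365,.067,-4.3)"
```

```text
t 11.0 at [ 0.6113 -0.3618  0.2632] dp [0.0015 0.0031 0.1962] twist [0.  0.  0.1]
```

View pics/w4.png

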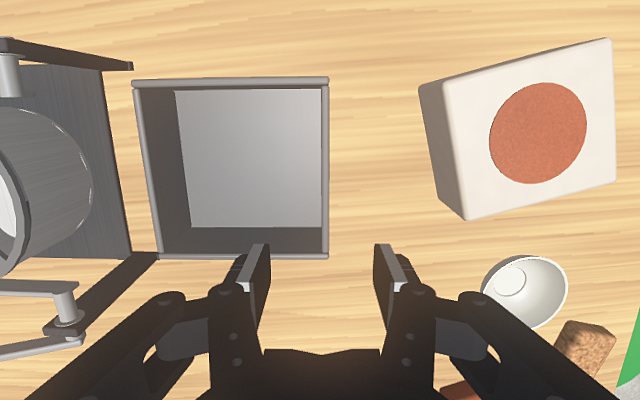

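The tub stands square to the stand, with its -y wall at column 326, rows 79-258.

```bash
python3 -c "
from h import *
P=onz('wrist',[[133,82],[329,78],[328,260],[155,259]],.09)[:,:2];print(P.round(4),P.mean(0))
e=P[0]-P[3]+P[1]-P[2];a=np.arctan2(e[1],e[0]);print(np.degrees(a))
y=np.array([-np.sin(a),np.cos(a)]);w=P.mean(0)-.091*y;print(w)
go(w[0],w[1],.065,-4.3)"
```

```text
[[ 0.7175 -0.1894]
 [ 0.7056 -0.3761]
 [ 0.5175 -0.3625]
 [ 0.5317 -0.1698]] [ 0.61807473 -0.27444025]
-5.066301140517107
[ 0.61003866 -0.36508473]
t 11.0 at [ 0.6113 -0.3618  0.2632] dp [-0.0009  0.0033  0.1982] twist [0.  0.  0.1]
```

Emit:
jog_arm(
  dp=[
    [-0.001,0.003,0.04],
    [-0.001,0.003,0.08],
    [-0.001,0.003,0.12],
    [-0.001,0.003,0.15],
    [-0.001,0.003,0.18],
    [-0.001,0.003,0.197],
    [-0.001,0.003,0.197],
    [-0.001,0.003,0.197],
  ],
  twist=[
    [0,0,0],
    [0,0,0],
    [0,0,0],
    [0,0,0],
    [0,0,0],
    [0,0,0],
    [0,0,0],
    [0,0,0],
  ],
)

```text
t: 11.8
eef_pos: [0.6107, -0.3663, 0.0685]
ee_rot: [0.001, 0.999, -0.037, 0.001]
ft_force: [0.0, -0.2, 0.8]
grip_width: 0.589
grip_force: 0.0
```

Emit:
jog_arm(
  dp=[
    [0,0,0],
    [0,0,0],
    [0,0,0],
    [0,0,0],
    [0,0,0],
    [0,0,0],
  ],
  twist=[
    [0,0,0],
    [0,0,0],
    [0,0,0],
    [0,0,0],
    [0,0,0],
    [0,0,0],
  ],
  grip=0.0,
)

```text
t: 12.4
eef_pos: [0.6107, -0.3666, 0.0695]
ee_rot: [0.001, 0.999, -0.038, 0.002]
ft_force: [-0.2, 3.1, 5.4]
grip_width: 0.079
grip_force: 62.5
```

Emit:
jog_arm(
  dp=[
    [0,-0.002,-0.004],
    [-0.002,-0.012,-0.006],
    [-0.003,-0.024,-0.006],
    [-0.005,-0.036,-0.006],
    [-0.006,-0.048,-0.006],
    [-0.008,-0.058,-0.006],
    [-0.008,-0.062,-0.003],
    [-0.008,-0.062,0],
  ],
  twist=[
    [0,0,0],
    [0,0,0],
    [0,0,0],
    [0,0,0],
    [0,0,0],
    [0,0,0],
    [0,0,0],
    [0,0,0],
  ],
)

```text
t: 13.2
eef_pos: [0.607, -0.3029, 0.0695]
ee_rot: [0.0, 0.999, -0.037, 0.001]
ft_force: [-4.6, 6.1, 12.5]
grip_width: 0.074
grip_force: 66.3
```

Emit:
jog_arm(
  dp=[
    [0,0,0.002],
    [0,0,0.002],
    [0,0,0.002],
  ],
  twist=[
    [0,0,0],
    [0,0,0],
    [0,0,0],
  ],
)

```text
t: 13.5
eef_pos: [0.6071, -0.3031, 0.0695]
ee_rot: [-0.0, 0.999, -0.038, 0.001]
ft_force: [-4.7, 7.4, 11.3]
grip_width: 0.073
grip_force: 66.1
```

Emit:
jog_arm(
  dp=[
    [0,0,0],
    [0,0,0],
    [0,0,0],
    [0,0,-0.03],
    [0,0,-0.07],
    [0,0,-0.11],
    [0,0,-0.16],
    [0,0,-0.19],
  ],
  twist=[
    [0,0,0],
    [0,0,0],
    [0,0,0],
    [0,0,0],
    [0,0,0],
    [0,0,0],
    [0,0,0],
    [0,0,0],
  ],
  grip=0.05,
)

```text
t: 14.3
eef_pos: [0.6072, -0.3048, 0.2601]
ee_rot: [0.002, 0.999, -0.038, 0.003]
ft_force: [-0.1, 0.8, 1.6]
grip_width: 0.582
grip_force: 0.0
```

```bash
python3 -c "
from h import *
im,C=snap('wrist','w5')
go(.578,.198,.25,0)
P=proj('wrist',[[.618+a,-.2135+b,.09] for a,b in ((.0875,-.102),(-.102,-.0875),(-.0875,.102),(.102,.0875))]);print(P)"
```

```text
t 14.35 at [ 0.6085 -0.3056  0.2657] dp [-0.0689 -0.5     0.0104] twist [ 0.5 -0.8 -4.4]
[[322.23749848  78.45311904]
 [321.93216788 260.82864723]
 [151.92395511 260.43305682]
 [124.74920227  80.4599344 ]]
```

View pics/w5.png

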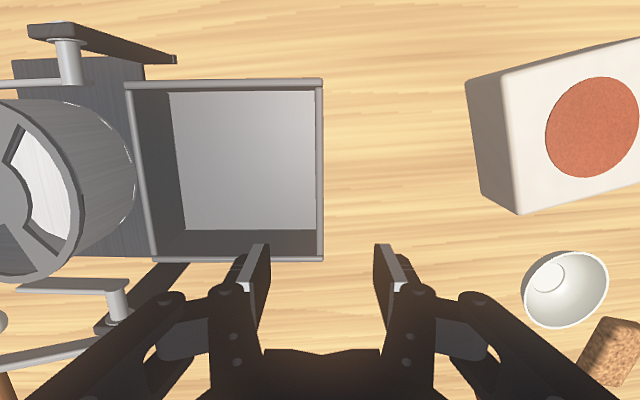

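The tub sits between the uprights (rim (125,82)-(322,80)-(322,260)-(152,260), within 1-2 px of the target). The narrow slot is open at the pouring side. Next, the balls.

Emit:
jog_arm(
  dp=[
    [0,-0.01,-0.03],
    [-0.01,-0.05,-0.035],
    [-0.022,-0.095,-0.035],
    [-0.034,-0.14,-0.035],
    [-0.046,-0.185,-0.035],
    [-0.056,-0.23,-0.035],
    [-0.066,-0.275,-0.035],
    [-0.076,-0.32,-0.035],
  ],
  twist=[
    [0,0,0],
    [0,0,-8],
    [0,0,-16],
    [0,0,-24],
    [0,0,-32],
    [0,0,-40],
    [0,0,-48],
    [0,0,-56],
  ],
)

```text
t: 15.15
eef_pos: [0.5544, 0.0223, 0.2891]
ee_rot: [0.001, 0.899, 0.438, -0.0]
ft_force: [0.8, 0.6, -0.4]
grip_width: 0.588
grip_force: 0.0
```

```bash
python3 -c "
from h import *
go(.53,.17,.30,86)"
```

```text
t 15.15 at [0.5544 0.0223 0.2891] dp [ 0.1012 -0.1102 -0.0111] twist [  0.1   0.1 -34.1]
```

Emit:
jog_arm(
  dp=[
    [0.025,-0.028,-0.005],
    [0.05,-0.055,-0.01],
    [0.075,-0.08,-0.01],
    [0.101,-0.11,-0.01],
    [0.101,-0.11,-0.01],
    [0.101,-0.11,-0.01],
    [0.101,-0.11,-0.01],
  ],
  twist=[
    [0,0,-8],
    [0,0,-16],
    [0,0,-24],
    [0,0,-31],
    [0,0,-34],
    [0,0,-34],
    [0,0,-34],
  ],
)

```text
t: 15.85
eef_pos: [0.5315, 0.1679, 0.2989]
ee_rot: [0.001, 0.734, 0.679, -0.001]
ft_force: [-0.4, -0.2, 0.6]
grip_width: 0.588
grip_force: 0.0
```

```bash
cat > balls.py <<'E'
from h import *
import sys
def balls(im,C):
    h=cv2.cvtColor(im,cv2.COLOR_RGB2HSV);m=((h[...,1]<45)&(h[...,2]>95)).astype(np.uint8)
    m=cv2.morphologyEx(m,cv2.MORPH_OPEN,np.ones((5,5)))
    out=[]
    for c in cv2.findContours(m,cv2.RETR_EXTERNAL,cv2.CHAIN_APPROX_NONE)[0]:
        if len(c)<30: continue
        (u,v),r=cv2.minEnclosingCircle(c);a=cv2.contourArea(c)/(np.pi*r*r)
        if a<.75 or r>45: continue
        P=onz("wrist",[[u,v]],.018,C)[0]
        o=ray("wrist",[[u,v]],C)[0];D=np.linalg.norm(P-o);R=r*D/C[0][0,0]
        P=onz("wrist",[[u,v]],.015 if R<.019 else .021,C)[0]
        if P[1]>.12 and P[0]>.3: out.append((P,R,a,(u,v)))
    return out
if __name__=="__main__":
    im,C=snap('wrist',sys.argv[1])
    for P,R,a,uv in balls(im,C):print(P.round(4),round(R,4),round(a,2),np.round(uv))
E
python3 balls.py w6; python3 -c "
from h import *
go(.53,.17,.30,86)"
```

```text
[0.5753 0.1958 0.015 ] 0.0149 0.89 [354. 136.]
[0.4875 0.203  0.015 ] 0.0148 0.9 [287. 136.]
[0.4089 0.2127 0.021 ] 0.0228 0.9 [226. 134.]
[0.5682 0.2801 0.021 ] 0.0236 0.89 [345.  68.]
[0.5039 0.2928 0.015 ] 0.0164 0.9 [293.  62.]
[0.4186 0.2997 0.021 ] 0.0251 0.88 [223.  62.]
t 15.9 at [0.5315 0.1676 0.299 ] dp [ 0.0022 -0.0017 -0.001 ] twist [ 0.   0.1 -0.5]
```

```bash
python3 -c "
from h import *
go(.5757,.196,.004,86)"
```

```text
t 15.9 at [0.5315 0.1676 0.299 ] dp [0.0323 0.0418 0.2949] twist [ 0.   0.1 -0.5]
```

Emit:
jog_arm(
  dp=[
    [0.016,0.02,0.045],
    [0.032,0.042,0.09],
    [0.032,0.042,0.135],
    [0.032,0.042,0.18],
    [0.032,0.042,0.22],
    [0.032,0.042,0.255],
    [0.032,0.042,0.28],
    [0.032,0.042,0.293],
  ],
  twist=[
    [0,0,0],
    [0,0,0],
    [0,0,0],
    [0,0,0],
    [0,0,0],
    [0,0,0],
    [0,0,0],
    [0,0,0],
  ],
)

```text
t: 16.7
eef_pos: [0.574, 0.1948, 0.0028]
ee_rot: [-0.0, 0.734, 0.679, -0.003]
ft_force: [0.2, -0.4, 0.0]
grip_width: 0.589
grip_force: 0.0
```

Emit:
jog_arm(
  dp=[
    [0,0,0],
    [0,0,0],
    [0,0,0],
    [0,0,0],
    [0,0,0],
    [0,0,0],
  ],
  twist=[
    [0,0,0],
    [0,0,0],
    [0,0,0],
    [0,0,0],
    [0,0,0],
    [0,0,0],
  ],
  grip=0.02,
)

```text
t: 17.3
eef_pos: [0.5761, 0.1967, 0.007]
ee_rot: [0.001, 0.733, 0.68, 0.0]
ft_force: [-0.2, -0.5, 0.4]
grip_width: 0.315
grip_force: 59.0
```

```bash
python3 -c "
from h import *
go(.6252,-.0756,.25,86)"
```

```text
t 17.3 at [0.5761 0.1967 0.007 ] dp [-0.2681  0.07   -0.2425] twist [ 0.1  0.1 -0.3]
```

Emit:
jog_arm(
  dp=[
    [0,0,-0.01],
    [0,0,-0.04],
    [0,0,-0.08],
    [0,0,-0.12],
    [0,0,-0.16],
    [0,0,-0.2],
    [-0.01,0.005,-0.235],
    [-0.04,0.015,-0.243],
  ],
  twist=[
    [0,0,0],
    [0,0,0],
    [0,0,0],
    [0,0,0],
    [0,0,0],
    [0,0,0],
    [0,0,0],
    [0,0,0],
  ],
)

```text
t: 18.1
eef_pos: [0.5889, 0.1581, 0.257]
ee_rot: [0.004, 0.732, 0.681, 0.005]
ft_force: [0.7, -1.1, 0.1]
grip_width: 0.309
grip_force: 59.1
```

Emit:
jog_arm(
  dp=[
    [-0.04,0.01,0],
    [-0.08,0.02,0],
    [-0.12,0.03,0],
    [-0.16,0.04,0],
    [-0.19,0.048,0],
    [-0.215,0.053,0],
    [-0.228,0.055,0],
    [-0.228,0.055,0],
  ],
  twist=[
    [0,0,0],
    [0,0,0],
    [0,0,0],
    [0,0,0],
    [0,0,0],
    [0,0,0],
    [0,0,0],
    [0,0,0],
  ],
)

```text
t: 18.9
eef_pos: [0.625, -0.077, 0.2501]
ee_rot: [0.001, 0.734, 0.679, -0.0]
ft_force: [0.8, 0.3, -0.4]
grip_width: 0.313
grip_force: 59.1
```

```bash
python3 -c "
from h import *
im,C=snap('wrist','w7');print(get_state()['grip_width'],get_state()['ft_force'])
print(proj('wrist',[[.6295,-.0188,.157],[.6252,-.0756,.155]],C))
go(.6252,-.0756,.162,86)"
```

```text
0.30887007248797016 [ 0.773327    1.1821715  -0.30905365]
[[322.73440228 124.22440513]
 [322.75738049 198.68133483]]
t 18.95 at [ 0.625  -0.0755  0.2501] dp [0.     0.0002 0.0881] twist [ 0.   0.1 -0.4]
```

View pics/w7.png

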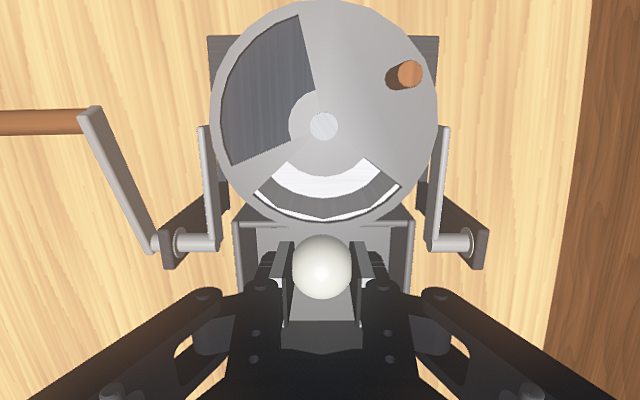

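The view shows the ball held at (322,266), the slot from (255,195) to (400,190) centred near (325,199), and the post at (405,75), all as expected.

Emit:
jog_arm(
  dp=[
    [0,0,0.03],
    [0,0,0.06],
    [0,0,0.08],
    [0,0,0.088],
    [0,0,0.088],
    [0,0,0.088],
  ],
  twist=[
    [0,0,0],
    [0,0,0],
    [0,0,0],
    [0,0,0],
    [0,0,0],
    [0,0,0],
  ],
)

```text
t: 19.55
eef_pos: [0.6258, -0.075, 0.1633]
ee_rot: [0.002, 0.733, 0.68, 0.0]
ft_force: [-0.5, -0.5, -0.2]
grip_width: 0.312
grip_force: 59.1
```

Emit:
jog_arm(
  dp=[
    [0,0,0],
    [0,0,0],
    [0,0,0],
    [0,0,0],
    [0,0,-0.02],
    [0,0,-0.06],
    [0,0,-0.1],
    [0,0,-0.1],
  ],
  twist=[
    [0,0,0],
    [0,0,0],
    [0,0,0],
    [0,0,0],
    [0,0,0],
    [0,0,0],
    [0,0,0],
    [0,0,0],
  ],
  grip=0.05,
)

```text
t: 20.35
eef_pos: [0.6275, -0.0762, 0.2704]
ee_rot: [0.007, 0.733, 0.68, 0.004]
ft_force: [0.7, -0.1, 1.0]
grip_width: 0.582
grip_force: 0.0
```

```bash
python3 -c "
from h import *
im,C=snap('wrist','w8')
c=im[90:300,200:450];h=cv2.cvtColor(im,cv2.COLOR_RGB2HSV)
print(h[170:225:6,320],h[266,322])
go(.53,.17,.262,86);go(.4875,.203,.004,86)"
```

```text
[[  0   1 193]
 [120   3 242]
 [120   2 245]
 [130   3 246]
 [170   6 122]
 [170   6 129]
 [165   4 130]
 [  0   0 255]
 [150   1 175]
 [  0   1 172]] [  0   2 158]
t 20.4 at [ 0.6267 -0.076   0.2669] dp [ 0.2379 -0.1151  0.0031] twist [ 0.6  0.2 -0.4]
t 20.4 at [ 0.6267 -0.076   0.2669] dp [ 0.2684 -0.1625  0.2605] twist [ 0.6  0.2 -0.4]
```

Emit:
jog_arm(
  dp=[
    [0.035,-0.02,0],
    [0.075,-0.045,0],
    [0.115,-0.07,0],
    [0.155,-0.095,0],
    [0.195,-0.12,0],
    [0.235,-0.145,0],
    [0.268,-0.1625,0],
    [0.268,-0.1625,0],
  ],
  twist=[
    [0,0,0],
    [0,0,0],
    [0,0,0],
    [0,0,0],
    [0,0,0],
    [0,0,0],
    [0,0,0],
    [0,0,0],
  ],
)

```text
t: 21.2
eef_pos: [0.4807, 0.2076, 0.2599]
ee_rot: [-0.001, 0.731, 0.682, -0.001]
ft_force: [0.6, -0.3, -0.4]
grip_width: 0.585
grip_force: 0.0
```

Emit:
jog_arm(
  dp=[
    [0,0,0.04],
    [0,0,0.08],
    [0,0,0.12],
    [0,0,0.16],
    [0,0,0.2],
    [0,0,0.22],
    [0,0,0.22],
    [0,0,0.22],
  ],
  twist=[
    [0,0,0],
    [0,0,0],
    [0,0,0],
    [0,0,0],
    [0,0,0],
    [0,0,0],
    [0,0,0],
    [0,0,0],
  ],
)

```text
t: 22.0
eef_pos: [0.4834, 0.2028, 0.0408]
ee_rot: [0.001, 0.734, 0.68, -0.001]
ft_force: [-0.2, -0.2, 0.4]
grip_width: 0.585
grip_force: 0.0
```

```bash
python3 -c "
from h import *
go(.4877,.203,.005,86)"; python3 balls.py w9
python3 - <<'E'
import cv2,numpy as np
a=cv2.imread('pics/w8.png')[60:260,180:460]
b=cv2.imread('pics/w9.png')[60:360,150:500]
a=cv2.resize(a,(420,300));b=cv2.resize(b,(350,300))
cv2.imwrite('pics/m1.png',np.hstack([a,b]))
E
```

```text
t 22.0 at [0.4834 0.2028 0.0408] dp [0.0006 0.0043 0.0358] twist [-0.   0.1 -0.4]
[0.4879 0.2023 0.015 ] 0.0147 0.96 [331. 236.]
[0.4085 0.2127 0.021 ] 0.0245 0.91 [188. 233.]
[0.5048 0.2928 0.015 ] 0.0169 0.91 [353.  66.]
```

View pics/m1.png

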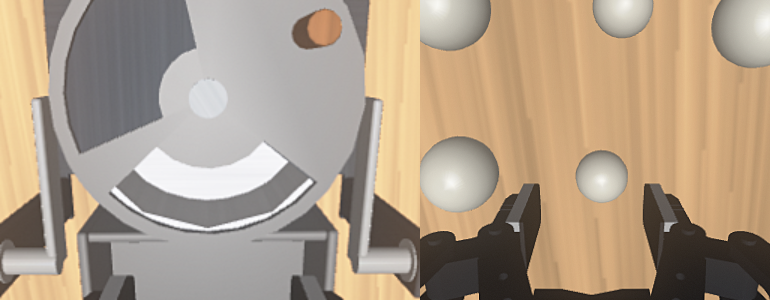

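The cap is clear and the ball went through the slot. Ball C is centred between the fingers in the right half.

Emit:
jog_arm(
  dp=[
    [0,0.004,0.012],
    [0,0.004,0.025],
    [0,0.004,0.036],
    [0,0.004,0.036],
    [0,0.004,0.036],
  ],
  twist=[
    [0,0,0],
    [0,0,0],
    [0,0,0],
    [0,0,0],
    [0,0,0],
  ],
)

```text
t: 22.55
eef_pos: [0.4869, 0.2031, 0.0045]
ee_rot: [0.0, 0.733, 0.68, -0.001]
ft_force: [0.5, -0.3, 0.3]
grip_width: 0.588
grip_force: 0.0
```

Emit:
jog_arm(
  dp=[
    [0,0,0],
    [0,0,0],
    [0,0,0],
    [0,0,0],
    [0,0,0],
    [0,0,0],
  ],
  twist=[
    [0,0,0],
    [0,0,0],
    [0,0,0],
    [0,0,0],
    [0,0,0],
    [0,0,0],
  ],
  grip=0.02,
)

```text
t: 23.15
eef_pos: [0.4881, 0.2034, 0.0059]
ee_rot: [0.001, 0.733, 0.68, 0.0]
ft_force: [-0.9, 0.6, 4.0]
grip_width: 0.315
grip_force: 59.0
```

Emit:
jog_arm(
  dp=[
    [0,0,-0.01],
    [0,0,-0.04],
    [0,0,-0.08],
    [0,0,-0.12],
    [0,0,-0.16],
    [0,0,-0.2],
    [0,0,-0.235],
    [0,0,-0.25],
  ],
  twist=[
    [0,0,0],
    [0,0,0],
    [0,0,0],
    [0,0,0],
    [0,0,0],
    [0,0,0],
    [0,0,0],
    [0,0,0],
  ],
)

```text
t: 23.95
eef_pos: [0.4882, 0.2039, 0.2598]
ee_rot: [0.002, 0.733, 0.68, 0.002]
ft_force: [1.0, 0.1, -0.5]
grip_width: 0.318
grip_force: 59.1
```

```bash
python3 -c "
from h import *
go(.6252,-.0756,.255,86)"
```

```text
t 23.95 at [0.4882 0.2039 0.2598] dp [-0.2683  0.1577  0.0057] twist [ 0.4 -0.  -0.3]
```

Emit:
jog_arm(
  dp=[
    [-0.035,0.02,0.003],
    [-0.07,0.04,0.005],
    [-0.108,0.063,0.005],
    [-0.146,0.086,0.005],
    [-0.184,0.108,0.005],
    [-0.22,0.13,0.005],
    [-0.25,0.148,0.005],
    [-0.268,0.158,0.005],
  ],
  twist=[
    [0,0,0],
    [0,0,0],
    [0,0,0],
    [0,0,0],
    [0,0,0],
    [0,0,0],
    [0,0,0],
    [0,0,0],
  ],
)

```text
t: 24.75
eef_pos: [0.6246, -0.0781, 0.2483]
ee_rot: [-0.001, 0.734, 0.679, -0.002]
ft_force: [0.2, 0.7, -0.1]
grip_width: 0.313
grip_force: 59.1
```

Emit:
jog_arm(
  dp=[
    [0,0,0.005],
    [0,0,0.01],
    [0,0,0.01],
  ],
  twist=[
    [0,0,0],
    [0,0,0],
    [0,0,0],
  ],
)

```text
t: 25.05
eef_pos: [0.6236, -0.074, 0.2392]
ee_rot: [-0.001, 0.733, 0.68, -0.001]
ft_force: [-0.3, 1.0, -0.9]
grip_width: 0.314
grip_force: 59.1
```

```bash
python3 -c "
from h import *
print(get_state()['grip_width']);go(.6252,-.0756,.162,86)"
```

```text
0.31415683345059026
t 25.05 at [ 0.6236 -0.074   0.2392] dp [-0.0015  0.0019  0.0772] twist [-0.1  0.  -0.2]
```

Emit:
jog_arm(
  dp=[
    [-0.001,0.001,0.03],
    [-0.001,0.001,0.06],
    [-0.001,0.001,0.077],
    [-0.001,0.001,0.077],
    [-0.001,0.001,0.077],
  ],
  twist=[
    [0,0,0],
    [0,0,0],
    [0,0,0],
    [0,0,0],
    [0,0,0],
  ],
)

```text
t: 25.55
eef_pos: [0.6254, -0.0756, 0.1644]
ee_rot: [0.001, 0.733, 0.68, -0.0]
ft_force: [0.3, -0.2, 0.0]
grip_width: 0.315
grip_force: 59.1
```

Emit:
jog_arm(
  dp=[
    [0,0,0],
    [0,0,0],
    [0,0,0],
    [0,0,0],
    [0,0,-0.02],
    [0,0,-0.06],
    [0,0,-0.1],
    [0,0,-0.1],
  ],
  twist=[
    [0,0,0],
    [0,0,0],
    [0,0,0],
    [0,0,0],
    [0,0,0],
    [0,0,0],
    [0,0,0],
    [0,0,0],
  ],
  grip=0.05,
)

```text
t: 26.35
eef_pos: [0.628, -0.0772, 0.2725]
ee_rot: [0.007, 0.733, 0.68, 0.004]
ft_force: [0.2, 0.2, -0.1]
grip_width: 0.587
grip_force: 0.0
```

```bash
python3 -c "
from h import *
im,C=snap('wrist','w10')
go(.5046,.2926,.26,125)"
```

```text
t 26.4 at [ 0.6271 -0.077   0.269 ] dp [ 0.3593 -0.1503  0.0064] twist [  0.5   0.4 -39.3]
```

Emit:
jog_arm(
  dp=[
    [0.04,-0.017,0],
    [0.085,-0.036,0],
    [0.13,-0.055,0],
    [0.175,-0.074,0],
    [0.22,-0.093,0],
    [0.265,-0.112,0],
    [0.31,-0.13,0],
    [0.35,-0.147,0],
  ],
  twist=[
    [0,0,-5],
    [0,0,-10],
    [0,0,-15],
    [0,0,-20],
    [0,0,-25],
    [0,0,-30],
    [0,0,-35],
    [0,0,-39],
  ],
)

```text
t: 27.2
eef_pos: [0.5039, 0.2853, 0.2614]
ee_rot: [-0.0, 0.463, 0.887, -0.002]
ft_force: [0.9, 0.5, -0.5]
grip_width: 0.587
grip_force: 0.0
```

Emit:
jog_arm(
  dp=[
    [0,0,0],
    [0,0,0.02],
    [0,0,0.06],
    [0,0,0.1],
    [0,0,0.14],
    [0,0,0.16],
    [0,0,0.16],
    [0,0,0.16],
  ],
  twist=[
    [0,0,0],
    [0,0,0],
    [0,0,0],
    [0,0,0],
    [0,0,0],
    [0,0,0],
    [0,0,0],
    [0,0,0],
  ],
)

```text
t: 28.0
eef_pos: [0.5055, 0.2825, 0.1026]
ee_rot: [0.0, 0.465, 0.885, -0.001]
ft_force: [0.9, -0.6, 0.3]
grip_width: 0.584
grip_force: 0.0
```

```bash
python3 balls.py w11;python3 -c "
from h import *
go(.5046,.2926,.005,125)"
```

```text
[0.4091 0.2116 0.021 ] 0.0252 0.9 [164. 211.]
[0.5046 0.2921 0.015 ] 0.0145 0.95 [329. 194.]
[0.4185 0.2991 0.021 ] 0.0234 0.92 [233. 120.]
[0.5049 0.3598 0.021 ] 0.023 0.93 [386. 118.]
t 28.05 at [0.5064 0.283  0.1042] dp [0.0091 0.0039 0.0992] twist [ 0.1  0.1 -0.4]
```

Emit:
jog_arm(
  dp=[
    [0.009,0.004,0.03],
    [0.009,0.004,0.06],
    [0.009,0.004,0.085],
    [0.009,0.004,0.098],
    [0.009,0.004,0.098],
    [0.009,0.004,0.098],
  ],
  twist=[
    [0,0,0],
    [0,0,0],
    [0,0,0],
    [0,0,0],
    [0,0,0],
    [0,0,0],
  ],
)

```text
t: 28.65
eef_pos: [0.5051, 0.2933, 0.007]
ee_rot: [0.002, 0.464, 0.886, 0.001]
ft_force: [0.3, 0.1, 0.5]
grip_width: 0.586
grip_force: 0.0
```

Emit:
jog_arm(
  dp=[
    [0,0,0],
    [0,0,0],
    [0,0,0],
    [0,0,0],
    [0,0,0],
    [0,0,0],
  ],
  twist=[
    [0,0,0],
    [0,0,0],
    [0,0,0],
    [0,0,0],
    [0,0,0],
    [0,0,0],
  ],
  grip=0.02,
)

```text
t: 29.25
eef_pos: [0.5054, 0.2935, 0.0076]
ee_rot: [0.002, 0.464, 0.886, 0.001]
ft_force: [-0.5, 0.3, 7.4]
grip_width: 0.311
grip_force: 58.8
```

Emit:
jog_arm(
  dp=[
    [0,0,-0.01],
    [0,0,-0.04],
    [0,0,-0.08],
    [0,0,-0.12],
    [0,0,-0.16],
    [0,0,-0.2],
    [0,0,-0.235],
    [0,0,-0.25],
  ],
  twist=[
    [0,0,0],
    [0,0,0],
    [0,0,0],
    [0,0,0],
    [0,0,0],
    [0,0,0],
    [0,0,0],
    [0,0,0],
  ],
)

```text
t: 30.05
eef_pos: [0.5046, 0.2937, 0.2602]
ee_rot: [0.003, 0.464, 0.886, 0.002]
ft_force: [-0.2, -0.0, 0.5]
grip_width: 0.31
grip_force: 59.1
```

```bash
python3 -c "
from h import *
go(.6252,-.0756,.255,86)"
```

```text
t 30.05 at [0.5046 0.2937 0.2602] dp [-0.3723 -0.1109  0.0056] twist [ 0.4  0.  38.7]
```

Emit:
jog_arm(
  dp=[
    [-0.04,-0.012,0.003],
    [-0.085,-0.025,0.005],
    [-0.13,-0.039,0.005],
    [-0.175,-0.052,0.005],
    [-0.22,-0.066,0.005],
    [-0.265,-0.079,0.005],
    [-0.31,-0.093,0.005],
    [-0.35,-0.105,0.005],
  ],
  twist=[
    [0,0,5],
    [0,0,10],
    [0,0,15],
    [0,0,20],
    [0,0,25],
    [0,0,30],
    [0,0,35],
    [0,0,38.7],
  ],
)

```text
t: 30.85
eef_pos: [0.616, -0.0567, 0.2491]
ee_rot: [-0.0, 0.733, 0.68, -0.001]
ft_force: [1.2, 0.0, 0.3]
grip_width: 0.312
grip_force: 59.1
```

Emit:
jog_arm(
  dp=[
    [0,0,0.005],
    [0,0,0.01],
    [0,0,0.01],
  ],
  twist=[
    [0,0,0],
    [0,0,0],
    [0,0,0],
  ],
)

```text
t: 31.15
eef_pos: [0.6153, -0.0534, 0.2385]
ee_rot: [-0.001, 0.731, 0.682, -0.001]
ft_force: [-0.8, 0.2, -0.3]
grip_width: 0.308
grip_force: 59.1
```

```bash
python3 -c "
from h import *
print(get_state()['grip_width']);go(.6252,-.0756,.162,86)"
```

```text
0.3083665334576926
t 31.15 at [ 0.6153 -0.0534  0.2385] dp [-0.0215  0.0117  0.0765] twist [-0.2  0.   0. ]
```

Emit:
jog_arm(
  dp=[
    [-0.012,0.006,0.01],
    [-0.021,0.011,0.03],
    [-0.021,0.011,0.055],
    [-0.021,0.011,0.075],
    [-0.021,0.011,0.076],
    [-0.021,0.011,0.076],
  ],
  twist=[
    [0,0,0],
    [0,0,0],
    [0,0,0],
    [0,0,0],
    [0,0,0],
    [0,0,0],
  ],
)

```text
t: 31.75
eef_pos: [0.6256, -0.0758, 0.1643]
ee_rot: [0.0, 0.731, 0.682, -0.001]
ft_force: [0.1, 0.6, -0.0]
grip_width: 0.314
grip_force: 59.1
```

```bash
python3 -c "
from h import *
print(get_state()['grip_width']);go(.6252,-.0756,.162,86)"
```

```text
0.3137756983850889
t 31.75 at [ 0.6256 -0.0758  0.1643] dp [ 0.0002 -0.0004  0.0023] twist [-0.   0.1  0. ]
```

Emit:
jog_arm(
  dp=[
    [0,0,0],
    [0,0,0],
    [0,0,0],
    [0,0,0],
    [0,0,-0.02],
    [0,0,-0.06],
    [0,0,-0.1],
    [0,0,-0.12],
  ],
  twist=[
    [0,0,0],
    [0,0,0],
    [0,0,0],
    [0,0,0],
    [0,0,0],
    [0,0,0],
    [0,0,0],
    [0,0,0],
  ],
  grip=0.05,
)

```text
t: 32.55
eef_pos: [0.6267, -0.0763, 0.2901]
ee_rot: [0.004, 0.732, 0.682, 0.002]
ft_force: [0.0, -1.2, 0.3]
grip_width: 0.586
grip_force: 0.0
```

Emit:
jog_arm(
  dp=[
    [-0.03,0,-0.02],
    [-0.06,0,-0.03],
    [-0.1,0,-0.03],
    [-0.14,0,-0.03],
    [-0.14,0,-0.03],
    [-0.14,0,-0.03],
  ],
  twist=[
    [0,0,0],
    [0,0,0],
    [0,0,0],
    [0,0,0],
    [0,0,0],
    [0,0,0],
  ],
)

```text
t: 33.15
eef_pos: [0.6156, -0.2166, 0.3148]
ee_rot: [0.0, 0.732, 0.681, -0.0]
ft_force: [0.6, 0.1, -0.1]
grip_width: 0.585
grip_force: 0.0
```

```bash
python3 -c "
from h import *
im,C=snap('wrist','w12')
go(.4305,.003,.25,-4.3)"
```

```text
t 33.2 at [ 0.6158 -0.2156  0.315 ] dp [ 0.205  -0.2004  0.0647] twist [ 0.1  0.  90.2]
```

View pics/w12.png

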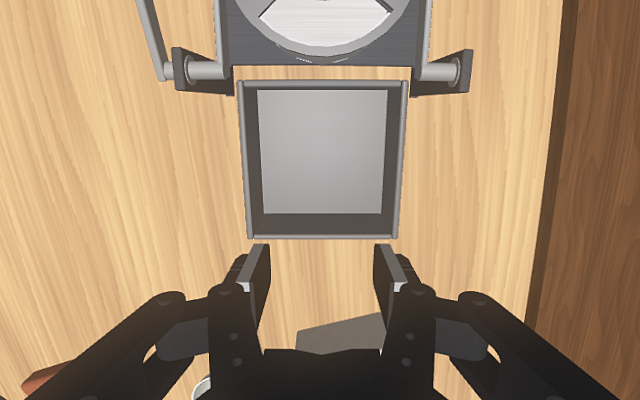

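```bash
python3 -c "
from h import *
P=onz('wrist',[[238,82],[406,80],[397,238],[247,238]],.09)[:,:2];m=P.mean(0);print(P.round(4),m,m-[.6149,-.2132])
e=P[1]-P[0];print(np.degrees(np.arctan2(e[1],e[0])),np.linalg.norm(e))
print(onz('wrist',[[230,78],[430,78]],.008))"
```

```text
[[ 0.5305 -0.1133]
 [ 0.7142 -0.124 ]
 [ 0.7035 -0.311 ]
 [ 0.5155 -0.2978]] [ 0.61593879 -0.21154728] [0.00103879 0.00165272]
-3.345289894541515 0.18402405979056416
[[ 0.50058411 -0.10090843  0.008     ]
 [ 0.76756367 -0.11930289  0.008     ]]
```

The tub is in place within 2 mm and empty, and no balls lie around it. On to the crank.

Emit:
jog_arm(
  dp=[
    [0.02,-0.02,0],
    [0.045,-0.044,0],
    [0.07,-0.068,0],
    [0.095,-0.092,0],
    [0.12,-0.117,0],
    [0.145,-0.141,0],
    [0.17,-0.165,0],
    [0.195,-0.19,0],
  ],
  twist=[
    [0,0,8],
    [0,0,16],
    [0,0,24],
    [0,0,32],
    [0,0,40],
    [0,0,48],
    [0,0,56],
    [0,0,64],
  ],
)

```text
t: 34.0
eef_pos: [0.4387, -0.0054, 0.315]
ee_rot: [0.001, 0.982, 0.189, 0.001]
ft_force: [0.2, 1.3, -0.2]
grip_width: 0.585
grip_force: 0.0
```

Emit:
jog_arm(
  dp=[
    [0,0,0],
    [0,0,0],
    [0,0,0],
    [0,0,0],
    [0,0,0],
  ],
  twist=[
    [0,0,8],
    [0,0,16],
    [0,0,24],
    [0,0,26],
    [0,0,26],
  ],
)

```text
t: 34.5
eef_pos: [0.4397, -0.0064, 0.315]
ee_rot: [0.001, 0.999, -0.034, 0.001]
ft_force: [0.2, 0.6, -0.3]
grip_width: 0.59
grip_force: 0.0
```

```bash
python3 -c "
from h import *
im,C=snap('wrist','w13')
go(.4305,.003,.173,-4.3)
h=cv2.cvtColor(im,cv2.COLOR_RGB2HSV);m=((h[...,0]<14)&(h[...,1]>120)&(h[...,2]<200)).astype(np.uint8);m=cv2.morphologyEx(m,cv2.MORPH_OPEN,np.ones((3,3)))
n,l,s,ce=cv2.connectedComponentsWithStats(m)
for i in range(1,n):
  if s[i,4]>80:print(s[i],ce[i],onz('wrist',[ce[i]],.192,C)[0])
print(proj('wrist',[[.4405,.0021,.192],[.485,-.001,.192],[.39,.006,.192]],C))"
```

```text
t 34.55 at [ 0.4398 -0.0066  0.3149] dp [-0.0101 -0.0092  0.1419] twist [ 0.1 -0.1  0.4]
[303 143  17  56 578] [310.71107266 167.51038062] [0.46022019 0.00085191 0.192     ]
[305 210   9  25 113] [308.65486726 222.28318584] [0.41095485 0.00646203 0.192     ]
[[311.00862623 190.02941276]
 [310.6698161  137.89479282]
 [310.96750938 243.74037063]]
```

Emit:
jog_arm(
  dp=[
    [-0.01,-0.009,0.02],
    [-0.01,-0.009,0.05],
    [-0.01,-0.009,0.08],
    [-0.01,-0.009,0.11],
    [-0.01,-0.009,0.13],
    [-0.01,-0.009,0.142],
    [-0.01,-0.009,0.142],
    [-0.01,-0.009,0.142],
  ],
  twist=[
    [0,0,0.4],
    [0,0,0.4],
    [0,0,0.4],
    [0,0,0.4],
    [0,0,0.4],
    [0,0,0.4],
    [0,0,0.4],
    [0,0,0.4],
  ],
)

```text
t: 35.35
eef_pos: [0.4313, 0.0018, 0.1735]
ee_rot: [0.001, 0.999, -0.038, 0.001]
ft_force: [-0.2, 0.6, 0.6]
grip_width: 0.584
grip_force: 0.0
```

Emit:
jog_arm(
  dp=[
    [0,0,0],
    [0,0,0],
    [0,0,0],
    [0,0,0],
    [0,0,0],
    [0,0,0],
  ],
  twist=[
    [0,0,0],
    [0,0,0],
    [0,0,0],
    [0,0,0],
    [0,0,0],
    [0,0,0],
  ],
  grip=0.0,
)

```text
t: 35.95
eef_pos: [0.4317, 0.0026, 0.1741]
ee_rot: [-0.0, 0.999, -0.038, 0.002]
ft_force: [-0.3, 3.9, 4.9]
grip_width: 0.164
grip_force: 58.7
```

```bash
python3 -c "
from h import *
go(.4305,.003,.173,-4.3)
th=np.radians(np.linspace(22.5,157,25));P=np.c_[.11*(np.cos(th[0])-np.cos(th)),-.11*(np.sin(th)-np.sin(th[0]))]
for k in(0,8,16):print((P[k+1:k+9]-P[k]).round(3).tolist())"
```

```text
t 35.95 at [0.4317 0.0026 0.1741] dp [-0.0012 -0.0003  0.0011] twist [-0.  -0.2 -0.1]
[[0.005, -0.01], [0.01, -0.019], [0.017, -0.028], [0.024, -0.036], [0.032, -0.043], [0.04, -0.049], [0.05, -0.055], [0.059, -0.059]]
[[0.01, -0.004], [0.021, -0.006], [0.031, -0.008], [0.042, -0.008], [0.053, -0.008], [0.063, -0.006], [0.074, -0.004], [0.084, -0.0]]
[[0.01, 0.005], [0.019, 0.01], [0.028, 0.016], [0.036, 0.024], [0.043, 0.031], [0.049, 0.04], [0.055, 0.049], [0.06, 0.059]]
```

Emit:
jog_arm(
  dp=[
    [0,0.005,-0.01],
    [0,0.01,-0.019],
    [0,0.017,-0.028],
    [0,0.024,-0.036],
    [0,0.032,-0.043],
    [0,0.04,-0.049],
    [0,0.05,-0.055],
    [0,0.059,-0.059],
  ],
  twist=[
    [0,0,0],
    [0,0,0],
    [0,0,0],
    [0,0,0],
    [0,0,0],
    [0,0,0],
    [0,0,0],
    [0,0,0],
  ],
)

```text
t: 36.75
eef_pos: [0.4274, -0.0512, 0.2351]
ee_rot: [-0.006, 0.999, -0.036, 0.003]
ft_force: [-1.3, 20.9, 15.0]
grip_width: 0.162
grip_force: 60.6
```

```bash
cat > ck.py <<'E'
from h import *
s=get_state();p=np.array(s["eef_pos"])
q=p[:2]-[.6224,-.1135];a=np.radians(-4.3);y=-np.sin(a)*q[0]+np.cos(a)*q[1];z=p[2]+.019-.15
print(s["t"],"crank angle",np.degrees(np.arctan2(z,y)),"r",np.hypot(y,z),"F",np.round(s["ft_force"],1),"w",s["grip_width"])
E
python3 ck.py
```

```text
36.75 crank angle 65.45576698971828 r 0.11442987468140843 F [-1.3 20.9 15. ] w 0.16244009945386984
```

Emit:
jog_arm(
  dp=[
    [0,0.01,-0.003],
    [0,0.021,-0.006],
    [0,0.031,-0.007],
    [0,0.042,-0.008],
    [0,0.053,-0.007],
    [0,0.063,-0.006],
    [0,0.074,-0.004],
    [0,0.084,0],
  ],
  twist=[
    [0,0,0],
    [0,0,0],
    [0,0,0],
    [0,0,0],
    [0,0,0],
    [0,0,0],
    [0,0,0],
    [0,0,0],
  ],
)

```text
t: 37.55
eef_pos: [0.4204, -0.1393, 0.233]
ee_rot: [-0.001, 0.999, -0.038, 0.002]
ft_force: [3.0, 7.8, 0.1]
grip_width: 0.165
grip_force: 67.4
```

```bash
python3 ck.py
```

```text
37.55 crank angle 111.85837240421608 r 0.10985705562987473 F [3.  7.8 0.1] w 0.16508595280760224
```

Emit:
jog_arm(
  dp=[
    [0,0.01,0.005],
    [0,0.019,0.01],
    [0,0.028,0.016],
    [0,0.036,0.024],
    [0,0.043,0.031],
    [0,0.049,0.04],
    [0,0.055,0.049],
    [0,0.06,0.059],
  ],
  twist=[
    [0,0,0],
    [0,0,0],
    [0,0,0],
    [0,0,0],
    [0,0,0],
    [0,0,0],
    [0,0,0],
    [0,0,0],
  ],
)

```text
t: 38.35
eef_pos: [0.4155, -0.1993, 0.1728]
ee_rot: [-0.001, 0.999, -0.038, 0.001]
ft_force: [3.0, 8.2, 3.0]
grip_width: 0.159
grip_force: 70.4
```

Emit:
jog_arm(
  dp=[
    [0,0,0],
    [0,0,0],
    [0,0,0],
    [0,0,0],
    [0,0,0],
    [0,0,0],
    [0,0,0],
    [0,0,0],
  ],
  twist=[
    [0,0,0],
    [0,0,0],
    [0,0,0],
    [0,0,0],
    [0,0,0],
    [0,0,0],
    [0,0,0],
    [0,0,0],
  ],
)

```text
t: 39.15
eef_pos: [0.4154, -0.1998, 0.1722]
ee_rot: [-0.0, 0.999, -0.038, 0.0]
ft_force: [2.5, 4.4, -1.8]
grip_width: 0.163
grip_force: 69.4
```

```bash
python3 ck.py; python3 -c "
from h import *
w,_=snap('wrist','w14');s,_=snap('side','side1');t,_=snap('top','top1')
a=cv2.resize(s[140:300,240:400],(400,400));b=cv2.resize(w,(0,0),fx=.62,fy=1)[:400]
cv2.imwrite('pics/m2.png',np.hstack([a,b])[:,:,::-1]);print(np.hstack([a,b]).shape)"
```

```text
39.15 crank angle 157.89814197963415 r 0.10961065919219781 F [ 2.5  4.4 -1.8] w 0.16254920768618333
(400, 797, 3)
```

View pics/m2.png

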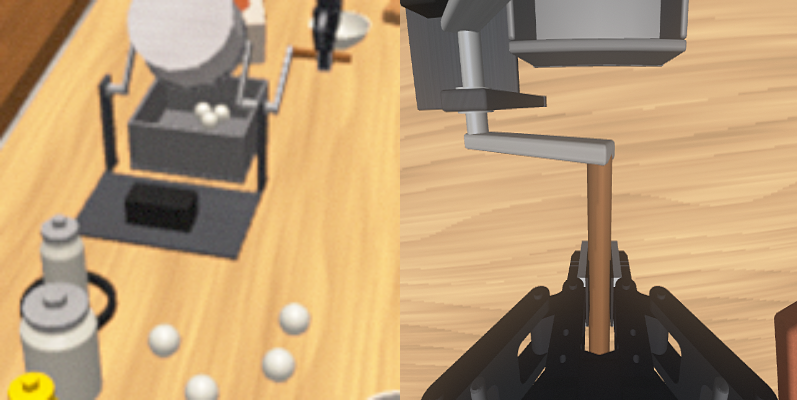

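In the side view, three small balls lie in the tub at (205-222,105-120), the drum is fully over, and the four large balls are untouched. I'll swing the drum back.

Emit:
jog_arm(
  dp=[
    [0,-0.005,-0.01],
    [0,-0.011,-0.019],
    [0,-0.017,-0.028],
    [0,-0.024,-0.035],
    [0,-0.032,-0.043],
    [0,-0.041,-0.049],
    [0,-0.05,-0.054],
    [0,-0.06,-0.059],
  ],
  twist=[
    [0,0,0],
    [0,0,0],
    [0,0,0],
    [0,0,0],
    [0,0,0],
    [0,0,0],
    [0,0,0],
    [0,0,0],
  ],
)

```text
t: 40.1
eef_pos: [0.4198, -0.1452, 0.2345]
ee_rot: [0.007, 0.999, -0.041, 0.002]
ft_force: [-1.6, -10.2, 6.7]
grip_width: 0.166
grip_force: 61.4
```

Emit:
jog_arm(
  dp=[
    [0,-0.01,-0.004],
    [0,-0.021,-0.006],
    [0,-0.031,-0.008],
    [0,-0.042,-0.008],
    [0,-0.053,-0.008],
    [0,-0.063,-0.006],
    [0,-0.074,-0.004],
    [0,-0.084,0],
  ],
  twist=[
    [0,0,0],
    [0,0,0],
    [0,0,0],
    [0,0,0],
    [0,0,0],
    [0,0,0],
    [0,0,0],
    [0,0,0],
  ],
)

```text
t: 40.9
eef_pos: [0.4268, -0.0568, 0.2324]
ee_rot: [0.001, 0.999, -0.039, 0.001]
ft_force: [3.3, -4.8, -0.7]
grip_width: 0.163
grip_force: 67.5
```

```bash
python3 ck.py; python3 -c "
from h import *
go(.4305,.003,.173,-4.3)"
```

```text
40.9 crank angle 67.57638724230958 r 0.10965275924598675 F [ 3.3 -4.8 -0.7] w 0.16318869258489663
t 40.9 at [ 0.4268 -0.0568  0.2324] dp [-0.0011 -0.0601  0.0592] twist [ 0.2 -0.2 -0.2]
```

Emit:
jog_arm(
  dp=[
    [0,-0.01,0.004],
    [0,-0.019,0.01],
    [0,-0.028,0.016],
    [0,-0.036,0.023],
    [0,-0.043,0.031],
    [0,-0.05,0.04],
    [0,-0.056,0.05],
    [0,-0.06,0.06],
  ],
  twist=[
    [0,0,0],
    [0,0,0],
    [0,0,0],
    [0,0,0],
    [0,0,0],
    [0,0,0],
    [0,0,0],
    [0,0,0],
  ],
)

```text
t: 41.7
eef_pos: [0.4309, 0.0028, 0.1718]
ee_rot: [0.001, 0.999, -0.039, 0.0]
ft_force: [-9.4, -9.9, 31.8]
grip_width: 0.167
grip_force: 72.2
```

Emit:
jog_arm(
  dp=[
    [0,0,0.002],
    [0,0,0.003],
    [0,0,0.003],
    [0,0,0.003],
  ],
  twist=[
    [0,0,0],
    [0,0,0],
    [0,0,0],
    [0,0,0],
  ],
)

```text
t: 42.1
eef_pos: [0.4309, 0.0027, 0.1712]
ee_rot: [0.001, 0.999, -0.039, 0.001]
ft_force: [-2.2, -2.4, 14.5]
grip_width: 0.163
grip_force: 71.6
```

```bash
python3 ck.py
```

```text
42.1 crank angle 21.594483760580324 r 0.10919869242458509 F [-2.2 -2.4 14.5] w 0.16294581813503367
```

Emit:
jog_arm(
  dp=[
    [0,0,0],
    [0,0,0],
    [0,0,0],
    [0,0,0],
    [0,0,-0.02],
    [0,0,-0.05],
    [0,0,-0.09],
    [0,0,-0.1],
  ],
  twist=[
    [0,0,0],
    [0,0,0],
    [0,0,0],
    [0,0,0],
    [0,0,0],
    [0,0,0],
    [0,0,0],
    [0,0,0],
  ],
  grip=0.05,
)

```text
t: 42.9
eef_pos: [0.4323, 0.0028, 0.2728]
ee_rot: [0.001, 0.999, -0.039, 0.004]
ft_force: [-0.0, -0.7, -0.1]
grip_width: 0.585
grip_force: 0.0
```

Emit:
jog_arm(
  dp=[
    [0.04,-0.004,0],
    [0.085,-0.008,0],
    [0.13,-0.013,0],
    [0.175,-0.017,0],
    [0.215,-0.021,0],
    [0.245,-0.024,0],
    [0.252,-0.025,0],
    [0.252,-0.025,0],
  ],
  twist=[
    [0,0,0],
    [0,0,0],
    [0,0,0],
    [0,0,0],
    [0,0,0],
    [0,0,0],
    [0,0,0],
    [0,0,0],
  ],
)

```text
t: 43.7
eef_pos: [0.6842, 0.0083, 0.266]
ee_rot: [0.001, 0.999, -0.039, -0.002]
ft_force: [-0.7, 0.2, 0.2]
grip_width: 0.583
grip_force: 0.0
```

```bash
python3 -c "
from h import *
im,C=snap('wrist','w15')
go(.684,.008,.164,-4.3)
h=cv2.cvtColor(im,cv2.COLOR_RGB2HSV);m=((h[...,0]<14)&(h[...,1]>110)&(h[...,2]<225)).astype(np.uint8)
m=cv2.morphologyEx(m,cv2.MORPH_OPEN,np.ones((3,3)))
n,l,s,ce=cv2.connectedComponentsWithStats(m)
for i in range(1,n):
  if s[i,4]>80:print(s[i],ce[i],onz('wrist',[ce[i]],.19,C)[0])
print(proj('wrist',[[.684,.008,.195],[.684,.008,.155]],C))"
```

```text
t 43.75 at [0.6835 0.0083 0.2673] dp [8.000e-04 1.000e-04 1.033e-01] twist [ 0.1  0.1 -0.1]
[310 202  21  19 315] [320.4        210.97460317] [0.6808661  0.00895857 0.19      ]
[[321.39579939 209.01679558]
 [321.32962973 193.50007146]]
```

Emit:
jog_arm(
  dp=[
    [0,0,0.03],
    [0,0,0.06],
    [0,0,0.09],
    [0,0,0.103],
    [0,0,0.103],
    [0,0,0.103],
  ],
  twist=[
    [0,0,0],
    [0,0,0],
    [0,0,0],
    [0,0,0],
    [0,0,0],
    [0,0,0],
  ],
)

```text
t: 44.35
eef_pos: [0.6841, 0.008, 0.1676]
ee_rot: [0.001, 0.999, -0.039, 0.001]
ft_force: [-0.5, 0.4, 0.2]
grip_width: 0.586
grip_force: 0.0
```

Emit:
jog_arm(
  dp=[
    [0,0,0],
    [0,0,0],
    [0,0,0],
    [0,0,0],
    [0,0,0],
    [0,0,0],
  ],
  twist=[
    [0,0,0],
    [0,0,0],
    [0,0,0],
    [0,0,0],
    [0,0,0],
    [0,0,0],
  ],
  grip=0.0,
)

```text
t: 44.95
eef_pos: [0.685, 0.0081, 0.1679]
ee_rot: [0.001, 0.999, -0.039, 0.002]
ft_force: [-0.4, 0.9, 6.5]
grip_width: 0.166
grip_force: 58.4
```

```bash
python3 -c "
from h import *
s=get_state();print(s['eef_pos'],s['grip_width'])
f=np.radians(np.linspace(121,0,17));P=.06*np.c_[np.sin(f),np.cos(f)]
for k in(0,8):print((P[k+1:k+9]-P[k]).round(3).tolist())"
```

```text
[0.68500676 0.00813706 0.16792702] 0.1658000417309157
[[0.004, 0.007], [0.006, 0.014], [0.008, 0.022], [0.009, 0.03], [0.008, 0.038], [0.007, 0.046], [0.004, 0.053], [0.001, 0.06]]
[[-0.004, 0.007], [-0.01, 0.013], [-0.015, 0.018], [-0.022, 0.022], [-0.029, 0.026], [-0.037, 0.028], [-0.044, 0.03], [-0.052, 0.03]]
```

Emit:
jog_arm(
  dp=[
    [0.004,0.007,0],
    [0.006,0.014,0],
    [0.008,0.022,0],
    [0.009,0.03,0],
    [0.008,0.038,0],
    [0.007,0.046,0],
    [0.004,0.053,0],
    [0.001,0.06,0],
  ],
  twist=[
    [0,0,0],
    [0,0,0],
    [0,0,0],
    [0,0,0],
    [0,0,0],
    [0,0,0],
    [0,0,0],
    [0,0,0],
  ],
)

```text
t: 45.75
eef_pos: [0.682, -0.0509, 0.1678]
ee_rot: [-0.0, 0.999, -0.038, 0.003]
ft_force: [3.0, 5.1, 6.3]
grip_width: 0.165
grip_force: 59.3
```

Emit:
jog_arm(
  dp=[
    [-0.004,0.007,0],
    [-0.01,0.013,0],
    [-0.015,0.018,0],
    [-0.022,0.022,0],
    [-0.029,0.026,0],
    [-0.037,0.028,0],
    [-0.044,0.03,0],
    [-0.052,0.03,0],
  ],
  twist=[
    [0,0,0],
    [0,0,0],
    [0,0,0],
    [0,0,0],
    [0,0,0],
    [0,0,0],
    [0,0,0],
    [0,0,0],
  ],
)

```text
t: 46.55
eef_pos: [0.6274, -0.0792, 0.1676]
ee_rot: [0.002, 0.999, -0.039, 0.003]
ft_force: [4.1, -3.2, 6.1]
grip_width: 0.169
grip_force: 59.5
```

Emit:
jog_arm(
  dp=[
    [0,0,0],
    [0,0,0],
    [0,0,0],
  ],
  twist=[
    [0,0,0],
    [0,0,0],
    [0,0,0],
  ],
)

```text
t: 46.85
eef_pos: [0.6265, -0.0793, 0.1676]
ee_rot: [0.002, 0.999, -0.039, 0.001]
ft_force: [-0.7, -2.5, 8.8]
grip_width: 0.165
grip_force: 59.7
```

```bash
python3 -c "
from h import *
s=get_state();print(s['ft_force'],s['grip_width'],s['grip_force'])
p=np.array(s['eef_pos'])[:2]-[.6295,-.0188];print(np.linalg.norm(p),94.3+np.degrees(np.arctan2(p[1],p[0])))"
```

```text
[-0.67293056 -2.52376162  8.77206685] 0.16527366233505852 59.718496799468994
0.060563711403362176 1.4626762865993896
```

Cap shut (~1.5°). I'll release, lift clear and take the final look.

Emit:
jog_arm(
  dp=[
    [0,0,0],
    [0,0,0],
    [0,0,0],
    [0,0,0],
    [0,0,-0.02],
    [0,0,-0.06],
    [0,0,-0.1],
    [0,0,-0.12],
  ],
  twist=[
    [0,0,0],
    [0,0,0],
    [0,0,0],
    [0,0,0],
    [0,0,0],
    [0,0,0],
    [0,0,0],
    [0,0,0],
  ],
  grip=0.05,
)

```text
t: 47.65
eef_pos: [0.6269, -0.0776, 0.2902]
ee_rot: [0.001, 0.999, -0.039, 0.003]
ft_force: [-0.4, -0.4, 1.5]
grip_width: 0.586
grip_force: 0.0
```

Emit:
jog_arm(
  dp=[
    [-0.03,0.01,-0.02],
    [-0.07,0.03,-0.04],
    [-0.11,0.05,-0.06],
    [-0.14,0.07,-0.08],
    [-0.14,0.08,-0.08],
    [-0.14,0.08,-0.08],
    [-0.14,0.08,-0.08],
    [-0.14,0.08,-0.08],
  ],
  twist=[
    [0,0,0],
    [0,0,0],
    [0,0,0],
    [0,0,0],
    [0,0,0],
    [0,0,0],
    [0,0,0],
    [0,0,0],
  ],
)

```text
t: 48.45
eef_pos: [0.481, -0.1457, 0.3638]
ee_rot: [0.0, 0.999, -0.038, -0.001]
ft_force: [0.1, 0.0, 0.4]
grip_width: 0.585
grip_force: 0.0
```

```bash
python3 -c "
from h import *
w,_=snap('wrist','w16');s,_=snap('side','side2')
a=cv2.resize(s[140:300,240:400],(400,400));b=cv2.resize(w,(397,400))
cv2.imwrite('pics/m3.png',np.hstack([a,b])[:,:,::-1])"
```

```text
(no output)
```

View pics/m3.png

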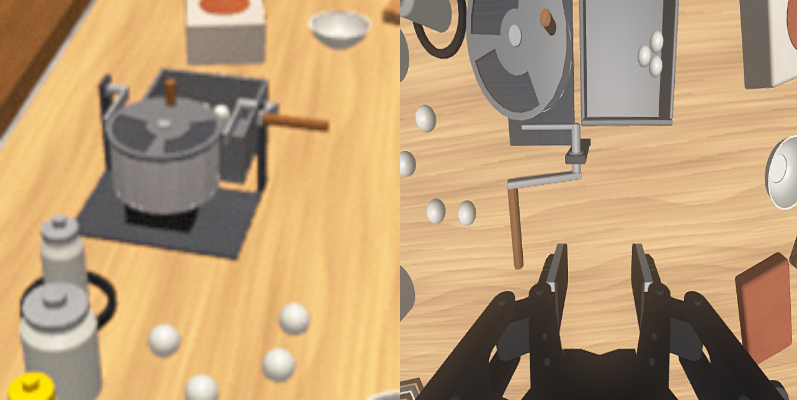

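```bash
python3 -c "
from h import *
h=cv2.cvtColor(cv2.imread('pics/w16.png'),cv2.COLOR_BGR2HSV);print(proj('wrist',[[.625,-.0786,.195],[.625,-.0786,.155],[.6295,-.0188,.157]]))
m=((h[...,0]<14)&(h[...,1]>110)&(h[...,2]<225)).astype(np.uint8);m[60:]=0;m[:,:210]=0;m[:,270:]=0
ys,xs=np.nonzero(m);print(xs.min(),xs.max(),ys.min(),ys.max());r=hand_in();print(r)"
```

```text
[[234.14523747  26.67135589]
 [244.44275044  35.58414549]
 [185.34764328  36.24026511]]
226 251 9 34
the job is handed in; nothing more can be done
None
```

The job is handed in with no verdict returned. The slim jar stood in the ring, so the three small balls went in through the narrow slot. At the last look all three were in the tub, the drum was upright, and the large balls and the bowl looked undisturbed. The gripper put the cap about 1.5° from shut, but the last picture shows the post about 10 pixels off where I expected (perhaps 10°, against a 17° limit); I handed in without correcting that.

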